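# Unlock the lens bank and pull the dust caps off

## Robot

A 6-joint arm with a two-finger parallel gripper is mounted at the origin on the work surface. World frame = base frame: x ahead of the robot, y to its left, z up, the work surface at z = 0. Lengths are in m, angles in rad, forces in N, time in s.
With the tool pointing down it reaches from about 0.375 to 0.9 m from the base axis. Payload 3.1 kg.
Tool frame: the origin (TCP) lies at the very end of the fingers, on their centre line; the grasp point (between the pads) lies 19 mm behind it; z points along the fingers, y is the line along which they close (so a half turn about z gives the same grasp; the last joint's range is limited). The gripper opens to 87 mm and grips with 3 to 60 N. Pads are 19 mm wide; open, the fingers measure 117 mm over their backs; the gripper's body (75 mm by 190 mm) begins 51 mm behind the grasp point.
Start: joints at [-1.502, 0.527, 1.433, -0, 1.181, -0.178], TCP at [0.153, -0.606, 0.223] pointing down, gripper open.
Joint ranges: [-3.08, 3.08], [-0.75, 2.2], [0.22, 2.44], [-1.43, 4.57], [0, 2.65], [-2.85, 2.85]. Speed limits (rad/s): [2.79, 2.79, 3.14, 3.14, 3.14, 3.14].

## Interface

Orientations are given as a unit quaternion [x, y, z, w].
In Python, from rig import robot gives the robot as it stands. The module is installed in compiled form; this text tells all that it offers.
- The arm moves only by the tool servo_tool, never from a script. Its argument "rows" is one flat list of numbers, 5 for each row, row after row: the closure, from -1 (fully open) to 1 (shut), so that 0 is half open, then the shift along the tool's x, y, z in m, then the turn about the tool's z in degrees. A call has 1 to 5 rows; each row shifts and turns the commanded pose from where the row before left it, along the tool's axes as they then stand; what a row does not reach is not made up. A row lasts 1/12 s, in which the tool goes at most 41.7 mm and 7.16 degrees, less where a joint would pass 70% of its speed; a pose out of reach is approached as far as the arm can. A call with a gripper value outside its range is refused whole. The fingers move at their own pace and stop on an object; "newtons" is the grip in N (left out, the last holds). Time passes only in rows, so rows that do not move let the fingers close. It gives the time, the measured TCP pose, the force, the opening and the grip force at its end, in the units of the state.
- robot.get_obs(): the state, without advancing time (a new reading comes with each control period).
- robot.camera(name): name is "scene" or "top" or "wrist"; returns a dict with "pixels" (384x512x3 uint8, red, green, blue), "intrinsics" (3x3 intrinsics, pixels), "rvec" (rotation vector, rad) and "tvec" (3), from world to camera coordinates, as OpenCV has them; the wrist camera has in their place "mount" (4x4, takes a point from camera to tool coordinates, whose origin is the TCP and whose axes are the flange's). Camera axes: x right, y down, z forward; pixel columns grow to the right and rows downward; lengths in m; the calibration is good to about 2 mm. A picture is of the moment at which its call begins: read the wrist's pose just before it. There is no depth.
- robot.hand_in(): hands the job in; it is judged then, once.
Trained networks look in a picture, given as the dict that the camera call returned (one of the last four; its "shot" number tells which), for a name from the list of things; names that differ only in an ending like _2 or _b are one class to them, and where a whole thing is asked for, a point or a joint stands for the part that bears it (a point fixed in the world has none). Each returns a list of dicts, best first, with "score" (0 to 1); they miss things now and then, are a little off and sometimes report something else, mostly with a low value. They report only what shows in the picture. A call takes as long as a camera call. They do not tell look-alikes from the thing itself.
- robot.spot_in(picture, query): "at" ([x, y, z] in m, in world coordinates, good to about 4 mm: the middle of the surface that is visible of it).
- robot.outline_of(picture, query): "region" (384x512 bool, what is visible of it).
- robot.place_of(picture, query): "at" ([x, y, z] in m, in world coordinates, good to about 4 mm: a listed point, or the origin of a listed thing).
The state is a dict: "time": time; "q": joint angles; "joint_velocities": joint speeds; "joint_torque": joint torques, N m; "position": TCP position; "tool_rot": TCP orientation; "ft_force": force on the tool from outside, world axes, zero at the start; "moment": the same for the moment, N m; "grip_width": finger opening in m; "grip_force": force on a finger pad.
Only numpy, scipy, OpenCV 4.12 (cv2) and the standard library are available. Lean on these libraries where they do the work, as an engineer would, in place of code of your own. Each camera call takes 0.05 s, during which the arm holds its last target. There are 200 camera calls.

## Task

Get the lens bank ready for the microscopy class: wind the handwheel clockwise until its orange pointer stands at the green mark, which draws the yellow keeper bar back, then hook the puller under each black dust cap and pull it straight up off its lens (do not pull caps off with the fingers) and put all the caps in the white tray. Finally stand the puller upright in the middle of its blue mat, and leave the wheel at the mark and the mug, bottle and glasses undisturbed.

Things in the scene. Friction and masses are not known exactly. Their poses are not given: they have to be found in the camera images.
- bank: Fixed grey lens bank, plate 130 (x) x 510 (y) x 20 mm. Origin: underside centre; x points away from the robot, y along the row of lenses to the handwheel, z up. Four upright lens barrels (32 mm diameter) stand in a row 85 mm apart, then the handwheel. Position and yaw vary.
- wheel (a joint): Angle (rad) of the flat handwheel at the bank's +y end, vertical axis, growing CLOCKWISE seen from above; stops at 0 and 4.0, stays where left (0.1 N m). At 0 its orange pointer points along the bank's -x (to the robot); the green mark is on the bank's +x side: pointer at the mark at 3.14. Starts at 0.1 to 0.7. Each radian winds the yellow keeper bar 9 mm along the bank's +x.
- wheel_grip (a point): On the wheel's axis, 80 mm above the table, 11 mm below the top of the wheel's grip bar: a bar 90 long, 14 thick, 34 mm tall (from 57 to 91 mm above the table, on a disc of 100 mm diameter), running across the wheel along this point's x, the orange pointer at its -x end. Grip the bar in the middle from above, turn about a radian per grasp.
- keeper_mid (a point): Middle of the yellow keeper bar (12 wide, 8 high, 371 mm long along the bank's y, 91 to 99 mm above the table). It lies over the rear of the cap flanges, so that no cap can come up, until the wheel is near the mark; with the wheel at the mark it is 7 mm behind the flanges.
- seat1 (a point): Centre of the top of lens barrel 1 (80 mm above the table), axes as the bank's. A cap fully on it has its cap1_mid point 18 mm below this point.
- seat2 (a point): Centre of the top of lens barrel 2 (80 mm above the table), axes as the bank's. A cap fully on it has its cap2_mid point 18 mm below this point.
- seat3 (a point): Centre of the top of lens barrel 3 (80 mm above the table), axes as the bank's. A cap fully on it has its cap3_mid point 18 mm below this point.
- seat4 (a point): Centre of the top of lens barrel 4 (80 mm above the table), axes as the bank's. A cap fully on it has its cap4_mid point 18 mm below this point.
- cap1_mid (a point): Centre (half-way up) of black dust cap 1, may be absent; starts fully on barrel 1. Mushroom 52 mm tall: hollow round skirt of 42 mm diameter, 44 mm high, above it a flange of 62 mm diameter, 8 mm thick. z up; flange underside 18 mm above this point, lower edge 26 mm below. On a barrel the flange underside is 80 mm above the table, with open space round the skirt down to the bank plate.
- cap1: The same cap 1; origin at the centre of the skirt's lower edge. Snug on its barrel: takes about 8 to 16 N straight up until, after about 16 mm, it is free; it must be raised 44 mm in all to clear the barrel. About 60 g.
- cap2_mid (a point): Centre (half-way up) of black dust cap 2, may be absent; starts fully on barrel 2. Mushroom 52 mm tall: hollow round skirt of 42 mm diameter, 44 mm high, above it a flange of 62 mm diameter, 8 mm thick. z up; flange underside 18 mm above this point, lower edge 26 mm below. On a barrel the flange underside is 80 mm above the table, with open space round the skirt down to the bank plate.
- cap2: The same cap 2; origin at the centre of the skirt's lower edge. Snug on its barrel: takes about 8 to 16 N straight up until, after about 16 mm, it is free; it must be raised 44 mm in all to clear the barrel. About 60 g.
- cap3_mid (a point): Centre (half-way up) of black dust cap 3, may be absent; starts fully on barrel 3. Mushroom 52 mm tall: hollow round skirt of 42 mm diameter, 44 mm high, above it a flange of 62 mm diameter, 8 mm thick. z up; flange underside 18 mm above this point, lower edge 26 mm below. On a barrel the flange underside is 80 mm above the table, with open space round the skirt down to the bank plate.
- cap3: The same cap 3; origin at the centre of the skirt's lower edge. Snug on its barrel: takes about 8 to 16 N straight up until, after about 16 mm, it is free; it must be raised 44 mm in all to clear the barrel. About 60 g.
- cap4_mid (a point): Centre (half-way up) of black dust cap 4, may be absent; starts fully on barrel 4. Mushroom 52 mm tall: hollow round skirt of 42 mm diameter, 44 mm high, above it a flange of 62 mm diameter, 8 mm thick. z up; flange underside 18 mm above this point, lower edge 26 mm below. On a barrel the flange underside is 80 mm above the table, with open space round the skirt down to the bank plate.
- cap4: The same cap 4; origin at the centre of the skirt's lower edge. Snug on its barrel: takes about 8 to 16 N straight up until, after about 16 mm, it is free; it must be raised 44 mm in all to clear the barrel. About 60 g.
- puller_mid (a point): Centre (47 mm above its feet) of the cap puller, a steel stirrup 94 mm tall standing on two rails. Rails: 54 mm long along its x, 6 mm high, at y = +-25 to +-39, with 4 mm high lips at their ends (|x| 23 to 27). Legs (inside +-34) up to a bridge, underside 36 mm above the feet. Yellow handle block on the bridge: 18 (x) x 30 (y) mm, 44 to 94 mm above the feet.
- puller: The same puller; origin between the feet at ground level, z up. 220 g. Grasp the handle from above, closing along x. The passage between the rails is open at both x ends: slide it along x, either end first, over a cap with the rails and lips below the flange; when lifted, the flange rides on the rails between the lips.
- mat_top (a point): Centre of the top of the fixed blue mat, 130 (x) x 150 (y) x 3 mm, where the puller stands at the start. Which side of the robot it lies on varies.
- tray_floor (a point): Centre of the inner floor (4 mm above the table) of the fixed white tray, 90 (x) x 340 (y) mm outside, walls 4 mm thick and 20 mm high. x away from the robot, y along its length. Room for four caps in a row. A cap standing in it has its flange underside 48 mm above the table.
- mug: Blue mug, 90 mm tall, bystander. Origin: underside centre.
- bottle: Bottle, 190 mm tall, bystander. Origin: underside centre.
- glasses: Dark red spectacles, 130 mm wide, bystander. Origin: underside centre of the frame's front.
Not all that is in view belongs to the job. What is shaped like the puller but purple or turquoise is not meant.

How it is judged:
By the outcome, as a careful person would: the job done as asked, in the order asked, and still so for the second after the job is handed in, with the robot touching nothing.
Of cap1, cap2, cap3, cap4 only 2 to 4 are there at a start; the rules pass over those that are not, and their reading is None.
At some moment in a run one of puller may be knocked a few centimetres aside while the robot is not near it.
Once in a run the grip may slacken for a moment while it holds something.
It also fails if it takes over 210 s, if anything falls off the work surface, if the arm or the gripper's body presses on something with over 40 N, if the wrist force passes 120 N, or if a joint passes its speed limit or range.

## Working session

There is one attempt and no reset: what is moved stays moved. The work goes in short steps, Python scripts to look and compute and a tool call to move; the robot and the scene stay as the last step left them, time stands still between calls to the robot, and variables do not carry over. Pictures are saved under pics/ and viewed, at most 15 in all, crops included, and the job is handed in when it is done.

Besides the shell and the picture viewer there is one more tool, called after "Call:" in YAML: its name, and indented under it one key for each argument. servo_tool: Moves the arm, as the interface text tells. Its arguments: {"type":"object","properties":{"rows":{"type":"array","items":{"type":"number"}},"newtons":{"type":"number"}},"required":["rows"]}

```bash
mkdir -p pics; cat > h.py <<'E'
from rig import robot
import numpy as np, cv2
from scipy.spatial.transform import Rotation as R
def save(p,n,crop=None,s=1):
    im=p["pixels"][:,:,::-1]
    if crop: x0,y0,x1,y1=crop; im=im[y0:y1,x0:x1]
    cv2.imwrite(f"pics/{n}.png",cv2.resize(np.ascontiguousarray(im),None,fx=s,fy=s,interpolation=cv2.INTER_CUBIC))
def ray(p,u,v,z):
    K=np.array(p["intrinsics"]);Rm=R.from_rotvec(np.ravel(p["rvec"])).as_matrix();t=np.ravel(p["tvec"])
    c=-Rm.T@t; d=Rm.T@np.linalg.inv(K)@[u,v,1]; return c+d*(z-c[2])/d[2]
def pix(p,X):
    return cv2.projectPoints(np.array([X],float),np.ravel(p["rvec"]),np.ravel(p["tvec"]),np.array(p["intrinsics"]),None)[0].ravel()
E
python3 - <<'E'
from h import *
o=robot.get_obs(); print({k:np.round(v,3) for k,v in o.items()})
print(R.from_quat(o["tool_rot"]).as_matrix().round(3))
t=robot.camera("top"); s=robot.camera("scene")
im=np.vstack([t["pixels"],s["pixels"]]); 
save(t,"top",s=1.5); save(s,"scene",s=1.5)
for n in ["bank","wheel_grip","keeper_mid","seat1","seat4","cap1_mid","cap2_mid","cap3_mid","cap4_mid","puller_mid","mat_top","tray_floor","mug","bottle","glasses"]:
    for nm,p in (("top",t),("sc",s)):
        print(n,nm,[(np.round(r["at"],3).tolist(),round(r["score"],2),pix(p,r["at"]).astype(int).tolist()) for r in robot.place_of(p,n)[:5]])
E
```

```text
{'time': np.float64(0.0), 'q': array([-1.503,  0.528,  1.434,  0.   ,  1.181, -0.178]), 'joint_velocities': array([ 0.   ,  0.   ,  0.001,  0.   , -0.003,  0.001]), 'joint_torque': array([ 1.0000e-03, -4.4004e+01, -1.7659e+01,  6.3000e-02,  5.8000e-02,
       -0.0000e+00]), 'position': array([ 0.153, -0.605,  0.222]), 'tool_rot': array([ 0.992,  0.123,  0.   , -0.001]), 'ft_force': array([-0.213,  0.281, -0.034]), 'moment': array([ 0.012, -0.039,  0.012]), 'grip_force': np.float64(0.0), 'grip_width': np.float64(0.087)}
[[ 0.97   0.244 -0.   ]
 [ 0.244 -0.97   0.002]
 [ 0.    -0.002 -1.   ]]
bank top [([0.641, 0.023, 0.002], 0.57, [194, 175]), ([0.631, -0.008, 0.061], 0.24, [202, 176])]
bank sc [([0.642, 0.019, -0.004], 0.95, [315, 210])]
wheel_grip top [([0.63, 0.2, 0.079], 0.82, [118, 174]), ([0.444, -0.188, 0.0], 0.61, [271, 252])]
wheel_grip sc [([0.635, 0.2, 0.082], 0.65, [366, 169]), ([0.637, -0.088, 0.082], 0.51, [285, 195])]
keeper_mid top [([0.654, -0.045, 0.092], 0.81, [216, 165])]
keeper_mid sc [([0.654, -0.05, 0.096], 0.95, [301, 191])]
seat1 top [([0.64, -0.09, 0.083], 0.
[... 1565 characters left out ...]
.006], 0.94, [266, 258])]
mat_top sc [([0.432, -0.175, 0.005], 0.98, [227, 189]), ([0.655, -0.048, 0.096], 0.39, [301, 191])]
tray_floor top [([0.444, 0.199, 0.007], 0.85, [123, 248])]
tray_floor sc [([0.446, 0.196, 0.004], 0.75, [325, 164]), ([0.442, -0.189, 0.05], 0.67, [223, 180])]
mug top [([0.516, -0.477, -0.002], 0.66, [380, 228])]
mug sc [([0.514, -0.477, 0.0], 0.77, [136, 236]), ([0.636, -0.005, 0.079], 0.33, [310, 188])]
bottle top [([0.77, 0.123, -0.0], 0.62, [160, 128])]
bottle sc [([0.768, 0.118, -0.001], 0.74, [371, 224])]
glasses top [([0.778, -0.149, -0.003], 0.55, [259, 128]), ([0.443, -0.188, 0.049], 0.46, [271, 253])]
glasses sc [([0.776, -0.148, -0.004], 0.67, [292, 259])]
```

View pics/top.png

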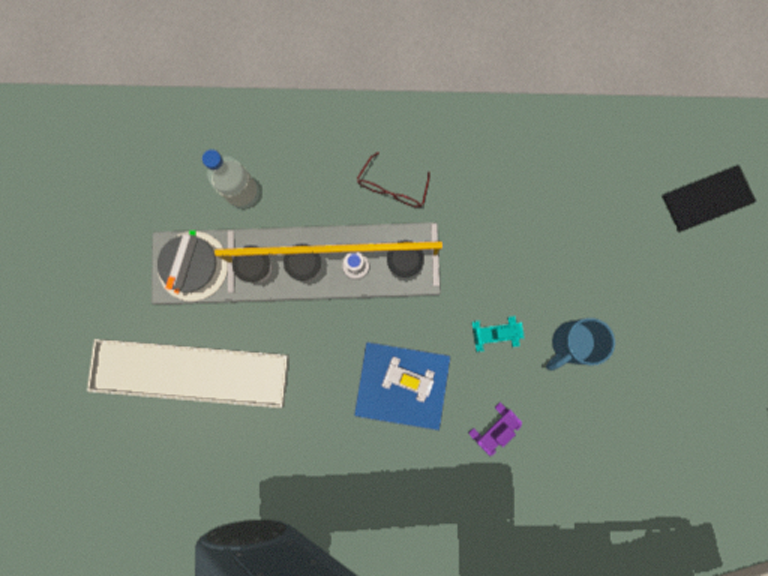

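View pics/scene.png

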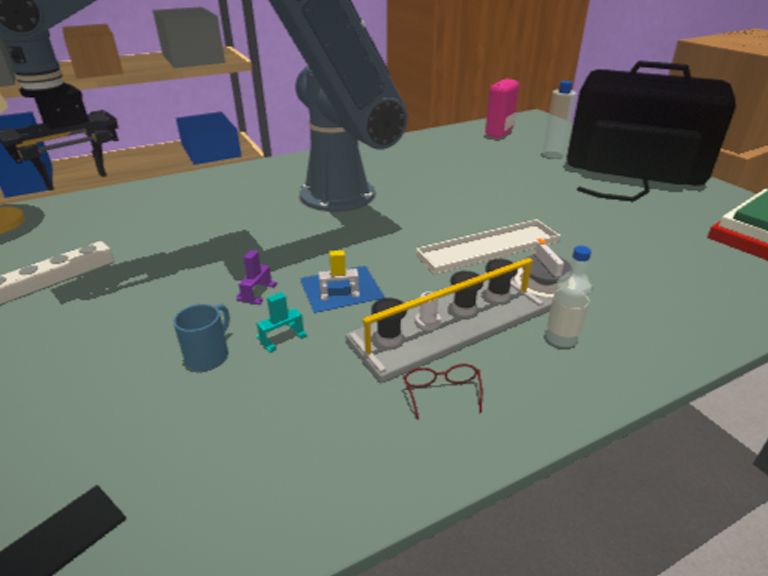

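The real puller is the white stirrup with the yellow handle, standing on the blue mat at top-view (410,380). The turquoise one at (497,334) and the purple one at (495,430) stand off the mat, so they are decoys. Caps sit on barrel 1 at (405,260), barrel 3 at (303,262) and barrel 4 at (253,264). Barrel 2 at (355,265) is bare. The wheel is centred near (188,262), with its orange pointer at (171,283). The tray is at (188,373).

I'll square the tool first, then move toward the wheel.

Call:
servo_tool:
  rows: [-1, 0, 0, 0, 7.05, -1, 0, 0, 0, 7.05, -1, 0.018, -0.0366, 0, 0, -1, 0.018, -0.0366, 0, 0, -1, 0.018, -0.0366, 0, 0]

```text
time: 2.02
position: [0.2067, -0.4952, 0.2223]
tool_rot: [1.0, -0.001, 0.0, -0.0]
ft_force: [0.9, 0.0, -0.6]
grip_width: 0.0871
grip_force: 0.0
```

Call:
servo_tool:
  rows: [-1, 0.018, -0.0366, 0, 0, -1, 0.018, -0.0366, 0, 0, -1, 0.018, -0.0366, 0, 0, -1, 0.018, -0.0366, 0, 0, -1, 0.018, -0.0366, 0, 0]

```text
time: 2.43
position: [0.297, -0.3115, 0.2228]
tool_rot: [1.0, -0.0, 0.0, 0.0]
ft_force: [1.4, -0.3, -0.5]
grip_width: 0.0869
grip_force: 0.0
```

Call:
servo_tool:
  rows: [-1, 0.018, -0.0366, 0, 0, -1, 0.018, -0.0366, 0, 0, -1, 0.018, -0.0366, 0, 0, -1, 0.018, -0.0366, 0, 0, -1, 0.018, -0.0366, 0, 0]

```text
time: 2.85
position: [0.387, -0.1284, 0.2229]
tool_rot: [1.0, 0.0, 0.0, 0.0]
ft_force: [0.8, -0.5, -0.3]
grip_width: 0.0872
grip_force: 0.0
```

Call:
servo_tool:
  rows: [-1, 0.018, -0.0366, 0, 0, -1, 0.018, -0.0366, 0, 0, -1, 0.018, -0.0366, 0, 0, -1, 0.018, -0.0366, 0, 0, -1, 0.018, -0.0366, 0, 0]

```text
time: 3.27
position: [0.4769, 0.0551, 0.2229]
tool_rot: [1.0, 0.001, 0.0, 0.0]
ft_force: [0.8, -0.3, 0.2]
grip_width: 0.0869
grip_force: 0.0
```

Call:
servo_tool:
  rows: [-1, 0.018, -0.0366, 0, 0, -1, 0.018, -0.0366, 0, 0, -1, 0.018, -0.0366, 0, 0, -1, 0.018, -0.0366, 0, 0, -1, 0, 0, 0, 0]

```text
time: 3.68
position: [0.5517, 0.2058, 0.2229]
tool_rot: [1.0, 0.003, 0.003, -0.002]
ft_force: [-0.2, -1.3, -0.5]
grip_width: 0.0867
grip_force: 0.0
```

```bash
cat >> h.py <<'E'
def wrist():
    o=robot.get_obs(); p=robot.camera("wrist"); 
    T=np.eye(4);T[:3,:3]=R.from_quat(o["tool_rot"]).as_matrix();T[:3,3]=o["position"]
    M=np.linalg.inv(T@np.array(p["mount"])); p["rvec"]=R.from_matrix(M[:3,:3]).as_rotvec();p["tvec"]=M[:3,3]
    return p
def places(p,names,k=3):
    for n in names:
        q={a:p[a] for a in p}
        print(n,[(np.round(r["at"],4).tolist(),round(r["score"],2),pix(p,r["at"]).astype(int).tolist()) for r in robot.place_of(p,n)[:k]])
E
python3 - <<'E'
from h import *
p=wrist(); save(p,"w1",s=1.3); places(p,["wheel_grip","cap4_mid","cap3_mid","tray_floor"])
hsv=cv2.cvtColor(p["pixels"],cv2.COLOR_RGB2HSV)
for nm,lo,hi in (("orange",(5,150,120),(16,255,255)),("green",(50,120,60),(75,255,255))):
    m=cv2.inRange(hsv,lo,hi); n,l,s,c=cv2.connectedComponentsWithStats(m)
    print(nm,[(c[i].round(0).tolist(),s[i,4],ray(p,*c[i],.091).round(3).tolist()) for i in range(1,n) if s[i,4]>30])
E
```

```text
wheel_grip [([0.629, 0.1971, 0.0794], 0.63, [264, 112])]
cap4_mid [([0.6292, 0.0798, 0.0623], 0.85, [369, 113])]
cap3_mid [([0.6429, 0.0176, -0.0047], 0.71, [397, 105]), ([0.63, 0.0774, 0.0794], 0.69, [378, 112]), ([0.6341, -0.0054, 0.0661], 0.68, [449, 109])]
tray_floor [([0.443, 0.198, 0.0046], 0.6, [260, 246])]
orange [([255.0, 149.0], np.int32(167), [0.592, 0.207, 0.091])]
green [([261.0, 62.0], np.int32(67), [0.676, 0.201, 0.091])]
```

View pics/w1.png

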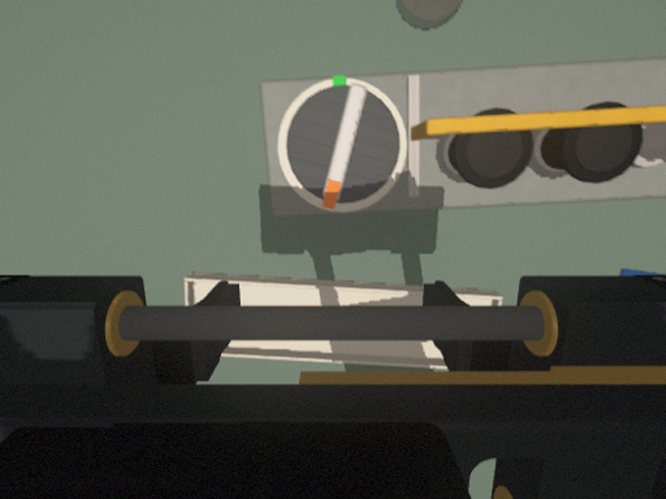

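The wrist view shows the wheel centre at (343,145). Its bar runs from the orange end at (330,207) to (359,88), about 0.24 rad off world x. The green mark is at (339,80). I'll centre the tool over the wheel and turn it anticlockwise by about 166°, so that one grasp could cover the whole wind.

Call:
servo_tool:
  rows: [-1, 0.039, 0.0035, 0, -6.9, -0.2, 0.039, -0.001, 0, -6.9, -0.2, 0, 0, 0, -7, -0.2, 0, 0, 0, -7, -0.2, 0, 0, 0, -7]

```text
time: 4.35
position: [0.6259, 0.1995, 0.2222]
tool_rot: [0.954, 0.301, -0.001, -0.0]
ft_force: [-0.1, 0.6, 0.0]
grip_width: 0.068
grip_force: 0.0
```

Call:
servo_tool:
  rows: [-0.2, 0, 0, 0.01, -7, -0.2, 0, 0, 0.01, -7, -0.2, 0, 0, 0.01, -7, -0.2, 0, 0, 0.01, -7, -0.2, 0, 0, 0.01, -7]

```text
time: 4.77
position: [0.6253, 0.1996, 0.1724]
tool_rot: [0.819, 0.574, -0.0, -0.0]
ft_force: [0.7, 0.4, -0.0]
grip_width: 0.0527
grip_force: 0.0
```

Call:
servo_tool:
  rows: [-0.2, 0, 0, 0.01, -7, -0.2, 0, 0, 0.01, -7, -0.2, 0, 0, 0.01, -7, -0.2, 0, 0, 0.01, -7, -0.2, 0, 0, 0.01, -7]

```text
time: 5.18
position: [0.6254, 0.1996, 0.1224]
tool_rot: [0.609, 0.794, -0.0, -0.0]
ft_force: [0.4, 0.4, 0.9]
grip_width: 0.0524
grip_force: 0.0
```

Call:
servo_tool:
  rows: [-0.2, 0, 0, 0, -7, -0.2, 0, 0, 0, -7, -0.2, 0, 0, 0, -7, -0.2, 0, 0, 0, -7, -0.2, 0, 0, 0, -7]

```text
time: 5.6
position: [0.6253, 0.1996, 0.1228]
tool_rot: [0.342, 0.94, -0.0, -0.0]
ft_force: [-0.4, 0.6, -0.1]
grip_width: 0.0522
grip_force: 0.0
```

Call:
servo_tool:
  rows: [-0.2, 0, 0, 0, -6, -0.2, 0, 0, 0, -6, -0.2, 0, 0, 0, 0, -0.2, 0, 0, 0, 0]

```text
time: 5.93
position: [0.6256, 0.2002, 0.1229]
tool_rot: [0.246, 0.969, -0.0, -0.0]
ft_force: [-0.0, -0.4, -0.6]
grip_width: 0.0522
grip_force: 0.0
```

```bash
python3 - <<'E'
from h import *
o=robot.get_obs(); M=R.from_quat(o["tool_rot"]).as_matrix(); print(o["position"],np.arctan2(M[1,0],M[0,0]),o["q"].round(2),o["time"])
E
```

```text
[0.62555837 0.20016716 0.12285687] 2.6453598923246506 [ 0.14  0.69  1.43 -0.    1.02 -0.93] 5.9333
```

Call:
servo_tool:
  rows: [-0.2, -0.005, 0.0015, 0, -7, -0.2, 0, 0, 0, -7, -0.2, 0, 0, 0.02, -0.7, -0.2, 0, 0, 0.02, 0, -0.2, 0, 0, 0.018, 0]

```text
time: 6.35
position: [0.6309, 0.1998, 0.0643]
tool_rot: [0.119, 0.993, 0.0, 0.0]
ft_force: [-0.2, 0.6, -0.4]
grip_width: 0.0521
grip_force: 0.0
```

Call:
servo_tool:
  rows: [0.3, 0, 0, 0, 0, 0.7, 0, 0, 0, 0, 0.9, 0, 0, 0, 0, 0.9, 0, 0, 0, 0, 0.9, 0, 0, 0, 0]
  newtons: 20

```text
time: 6.77
position: [0.6319, 0.2007, 0.0661]
tool_rot: [0.117, 0.993, 0.0, 0.001]
ft_force: [1.1, 0.2, 0.1]
grip_width: 0.0267
grip_force: 0.0
```

Call:
servo_tool:
  rows: [0.9, 0, 0, 0, 0, 0.9, 0, 0, 0, 0, 0.9, 0, 0, 0, 0, 0.9, 0, 0, 0, 0, 0.9, 0, 0, 0, 0]

```text
time: 7.18
position: [0.6308, 0.1979, 0.0657]
tool_rot: [0.117, 0.993, -0.002, 0.0]
ft_force: [-1.4, -7.7, 4.6]
grip_width: 0.014
grip_force: 19.9
```

Call:
servo_tool:
  rows: [0.9, 0, -0.002, 0, 5, 0.9, 0, 0, 0, 5, 0.9, 0, 0, 0, 5, 0.9, 0, 0, 0, 5, 0.9, 0, 0, 0, 5]
  newtons: 30

```text
time: 7.6
position: [0.6309, 0.198, 0.0657]
tool_rot: [0.331, 0.944, -0.0, 0.001]
ft_force: [0.5, -2.1, 1.9]
grip_width: 0.0139
grip_force: 30.0
```

Call:
servo_tool:
  rows: [0.9, 0, 0, 0, 6, 0.9, 0, 0, 0, 6, 0.9, 0, 0, 0, 6, 0.9, 0, 0, 0, 6, 0.9, 0, 0, 0, 6]

```text
time: 8.02
position: [0.6311, 0.1982, 0.0657]
tool_rot: [0.564, 0.826, 0.0, 0.001]
ft_force: [0.2, -2.0, 1.7]
grip_width: 0.0137
grip_force: 30.0
```

Call:
servo_tool:
  rows: [0.9, 0, 0, 0, 6, 0.9, 0, 0, 0, 6, 0.9, 0, 0, 0, 6, 0.9, 0, 0, 0, 6, 0.9, 0, 0, 0, 6]

```text
time: 8.43
position: [0.6314, 0.1982, 0.0657]
tool_rot: [0.759, 0.651, 0.001, 0.001]
ft_force: [0.8, -2.0, 2.1]
grip_width: 0.0138
grip_force: 30.0
```

Call:
servo_tool:
  rows: [0.9, 0, 0, 0, 6, 0.9, 0, 0, 0, 6, 0.9, 0, 0, 0, 6, 0.9, 0, 0, 0, 6, 0.9, 0, 0, 0, 6]

```text
time: 8.85
position: [0.6316, 0.1981, 0.0657]
tool_rot: [0.902, 0.433, 0.001, 0.001]
ft_force: [1.4, -1.5, 1.8]
grip_width: 0.0143
grip_force: 30.0
```

Call:
servo_tool:
  rows: [0.9, 0, 0, 0, 6, 0.9, 0, 0, 0, 6, 0.9, 0, 0, 0, 6, 0.9, 0, 0, 0, 6, 0.9, 0, 0, 0, 6]

```text
time: 9.27
position: [0.6318, 0.1979, 0.0657]
tool_rot: [0.983, 0.185, 0.001, 0.001]
ft_force: [1.9, -2.8, 1.7]
grip_width: 0.014
grip_force: 30.0
```

Call:
servo_tool:
  rows: [0.9, 0, 0, 0, 6, 0.9, 0, 0, 0, 6, 0.9, 0, 0, 0, 6, 0.9, 0, 0, 0, 0.5, 0.9, 0, 0, 0, 0]

```text
time: 9.68
position: [0.6319, 0.1978, 0.0657]
tool_rot: [1.0, 0.027, 0.002, 0.001]
ft_force: [2.3, -5.9, 2.5]
grip_width: 0.0139
grip_force: 30.0
```

```bash
python3 - <<'E'
from h import *
o=robot.get_obs(); M=R.from_quat(o["tool_rot"]).as_matrix(); print(o["position"],np.arctan2(M[1,0],M[0,0]),o["q"].round(2),o["time"],o["moment"])
p=robot.camera("top"); save(p,"top2",(90,140,310,280),3)
places(p,["wheel_grip","keeper_mid","bank","seat1","cap1_mid","cap3_mid","cap4_mid"])
E
```

```text
[0.6318612  0.19775119 0.06568891] 0.054790173341113184 [ 0.14  0.77  1.45 -0.    0.92  1.65] 9.6833 [-0.61897339 -0.07269395 -0.09916404]
wheel_grip [([0.6296, 0.2022, 0.0801], 0.69, [117, 173])]
keeper_mid [([0.6796, -0.0434, 0.0928], 0.81, [215, 155])]
bank [([0.6366, 0.019, 0.0028], 0.76, [195, 177])]
seat1 [([0.6445, -0.1767, 0.0828], 0.83, [269, 171]), ([0.6393, -0.0896, 0.08], 0.76, [234, 173]), ([0.6348, -0.0059, 0.0784], 0.74, [200, 174])]
cap1_mid [([0.6416, -0.1764, 0.0576], 0.8, [269, 174])]
cap3_mid [([0.6346, -0.0053, 0.0622], 0.61, [201, 175]), ([0.4446, -0.1859, 0.0498], 0.22, [270, 253])]
cap4_mid [([0.6288, 0.0753, 0.063], 0.75, [169, 176])]
```

View pics/top2.png

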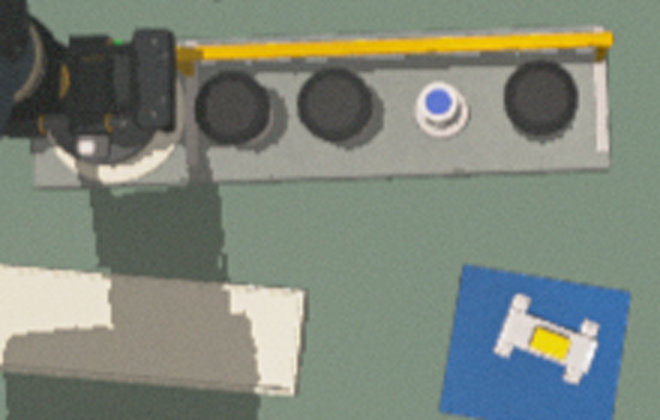

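```bash
python3 - <<'E'
from h import *
p=robot.camera("top")
def yaw(a,b,z):
    A=ray(p,90+a[0]/3,140+a[1]/3,z);B=ray(p,90+b[0]/3,140+b[1]/3,z); d=A-B; print(A.round(3),B.round(3),-np.arctan2(d[0],d[1]))
yaw((35,187),(608,168),.02)
hsv=cv2.cvtColor(p["pixels"],cv2.COLOR_RGB2HSV); m=cv2.inRange(hsv,(20,180,140),(30,255,255)); m[180:]=0; m[:,:158]=0;m[:,285:]=0
P=np.array([ray(p,u,v,.099) for v,u in np.argwhere(m)]); f=np.polyfit(P[:,1],P[:,0],1); print("keeper yaw",-f[0],P.min(0),P.max(0),len(P))
S=np.array([[.6435,-.1765],[.639,-.0895],[.6345,-.0055],[.6288,.0775]]); print(np.polyfit(S[:,1],S[:,0],1))
E
```

```text
[0.562 0.261 0.02 ] [ 0.592 -0.24   0.02 ] 0.06056929196912762
keeper yaw 0.060180662691782016 [ 0.66639545 -0.21038541  0.099     ] [0.69422543 0.09775051 0.099     ] 524
[-0.05740989  0.63366562]
```

The keeper bar now lies behind the flanges, at y≈45 in the crop, clear of all three caps. The bank's yaw measures 0.060 and the tool's 0.055, so the wheel stands at about 3.14. I'll release it, rise and check.

Call:
servo_tool:
  rows: [-0.2, 0, 0, 0, 0, -0.2, 0, 0, 0, 0, -0.2, 0, 0, 0, 0, -0.2, 0, 0, -0.01, 0, -0.2, 0, 0, -0.04, 0]

```text
time: 10.55
position: [0.6247, 0.1983, 0.1085]
tool_rot: [1.0, 0.027, -0.008, 0.001]
ft_force: [-0.4, -0.2, -0.7]
grip_width: 0.0388
grip_force: 0.0
```

Call:
servo_tool:
  rows: [-1, 0, 0, -0.04, 0, -1, 0, 0, -0.04, 0, -1, -0.035, 0, -0.02, 3.1, -1, -0.035, 0.03, 0, 0, -1, 0, 0.03, 0, 0]

```text
time: 10.97
position: [0.5559, 0.1418, 0.216]
tool_rot: [1.0, 0.002, -0.003, -0.0]
ft_force: [-0.9, -0.4, -1.0]
grip_width: 0.0723
grip_force: 0.0
```

Call:
servo_tool:
  rows: [-1, 0, 0, 0, 0, -1, 0, 0, 0, 0]

```text
time: 11.13
position: [0.5636, 0.1391, 0.2156]
tool_rot: [1.0, -0.001, 0.001, -0.0]
ft_force: [0.7, 0.1, -0.1]
grip_width: 0.0836
grip_force: 0.0
```

```bash
python3 - <<'E'
from h import *
p=wrist(); save(p,"w2",s=1.3); o=robot.get_obs(); print(o["position"],o["tool_rot"].round(3))
places(p,["wheel_grip","cap4_mid","cap3_mid","cap1_mid","keeper_mid"])
hsv=cv2.cvtColor(p["pixels"],cv2.COLOR_RGB2HSV)
for nm,lo,hi,z in (("orange",(5,150,120),(16,255,255),.091),("green",(50,120,60),(75,255,255),.05)):
    m=cv2.inRange(hsv,lo,hi); n,l,s,c=cv2.connectedComponentsWithStats(m)
    print(nm,[(c[i].round(0).tolist(),s[i,4],ray(p,*c[i],z).round(4).tolist()) for i in range(1,n) if s[i,4]>30])
E
```

```text
[0.56415896 0.13989197 0.2153385 ] [ 1.    -0.001  0.001 -0.   ]
wheel_grip [([0.6312, 0.1972, 0.0746], 0.83, [199, 121])]
cap4_mid [([0.6263, 0.0801, 0.0617], 0.76, [308, 125])]
cap3_mid [([0.6338, -0.0058, 0.063], 0.76, [388, 118])]
cap1_mid []
keeper_mid [([0.6809, -0.0438, 0.0949], 0.67, [449, 65])]
orange [([191.0, 77.0], np.int32(279), [0.6721, 0.2, 0.091])]
green [([203.0, 70.0], np.int32(54), [0.6861, 0.1956, 0.05])]
```

View pics/w2.png

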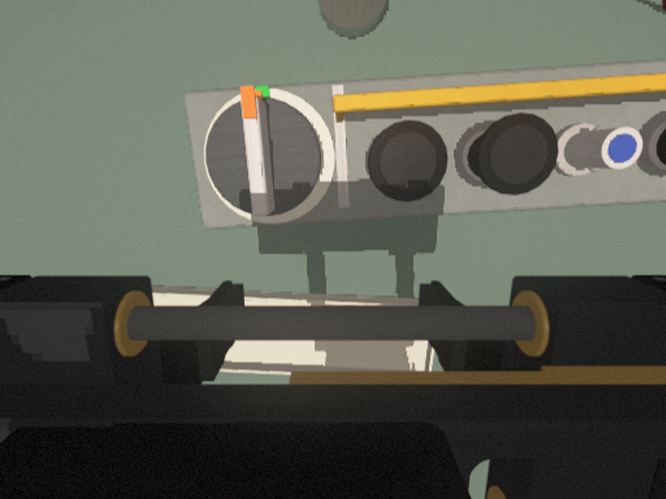

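The orange pointer at (248,103) sits over the green mark at (264,90), and the bar is parallel to the bank's x axis. Caps 4, 3 and 1 are clear of the keeper. Next I'll move to the puller.

Call:
servo_tool:
  rows: [-1, -0.0128, 0.0358, 0, 0, -1, -0.0128, 0.0358, 0, 0, -1, -0.0128, 0.0358, 0, 0, -1, -0.0128, 0.0358, 0, 0, -1, -0.0128, 0.0358, 0, 0]

```text
time: 11.85
position: [0.4992, -0.04, 0.2144]
tool_rot: [1.0, 0.0, -0.0, -0.0]
ft_force: [0.5, 0.3, 0.4]
grip_width: 0.0872
grip_force: 0.0
```

Call:
servo_tool:
  rows: [-1, -0.0128, 0.0358, 0, 0, -1, -0.0128, 0.0358, 0, 0, -1, -0.0128, 0.0358, 0, 0, -1, -0.0128, 0.0358, 0, 0, -1, -0.0128, 0.0358, 0, 0]

```text
time: 12.27
position: [0.4351, -0.2195, 0.2145]
tool_rot: [1.0, -0.0, 0.0, -0.0]
ft_force: [0.1, 0.1, -0.0]
grip_width: 0.0874
grip_force: 0.0
```

Call:
servo_tool:
  rows: [-1, -0.0128, 0.0358, 0, -7, -1, 0, 0, 0, -7, -1, 0, 0, 0, -7, -1, 0, 0, 0, -7, -1, 0, 0, 0, -7]

```text
time: 12.68
position: [0.4238, -0.2519, 0.2143]
tool_rot: [0.954, 0.299, -0.0, -0.0]
ft_force: [1.2, 0.3, 0.3]
grip_width: 0.0868
grip_force: 0.0
```

Call:
servo_tool:
  rows: [-1, 0, 0, 0, -7, -1, 0, 0, 0, -7, -1, 0, 0, 0, -7, -1, 0, 0, 0, -7, -1, 0, 0, 0, -7]

```text
time: 13.1
position: [0.424, -0.2514, 0.2143]
tool_rot: [0.82, 0.573, 0.0, -0.0]
ft_force: [-0.2, 0.1, -0.5]
grip_width: 0.0869
grip_force: 0.0
```

Call:
servo_tool:
  rows: [-1, 0, 0, 0, -2, -1, 0, 0, 0, 0, -1, 0, 0, 0, 0]

```text
time: 13.35
position: [0.4239, -0.2514, 0.2144]
tool_rot: [0.812, 0.584, 0.0, -0.0]
ft_force: [0.1, -0.1, 0.1]
grip_width: 0.0866
grip_force: 0.0
```

```bash
python3 - <<'E'
from h import *
p=wrist(); save(p,"w3",s=1.3); o=robot.get_obs(); M=R.from_quat(o["tool_rot"]).as_matrix(); print(o["position"],np.arctan2(M[1,0],M[0,0]),o["time"])
places(p,["puller_mid","mat_top"])
hsv=cv2.cvtColor(p["pixels"],cv2.COLOR_RGB2HSV)
m=cv2.inRange(hsv,(24,170,150),(33,255,255)); m[260:]=0; n,l,s,c=cv2.connectedComponentsWithStats(m)
for i in range(1,n):
    if s[i,4]>60: print(c[i].round(1),s[i].tolist(),ray(p,*c[i],.097).round(4),cv2.minAreaRect(np.argwhere(l==i)[:,::-1].astype(np.float32)))
E
```

```text
[ 0.42380225 -0.25146784  0.21441785] 1.2471431198817435 13.4
puller_mid [([0.5264, -0.3423, 0.0454], 0.9, [355, 221]), ([0.4413, -0.1904, 0.0479], 0.7, [252, 125]), ([0.36, -0.3341, 0.0485], 0.68, [228, 255])]
mat_top [([0.4329, -0.1783, 0.0041], 0.91, [243, 118])]
```

View pics/w3.png

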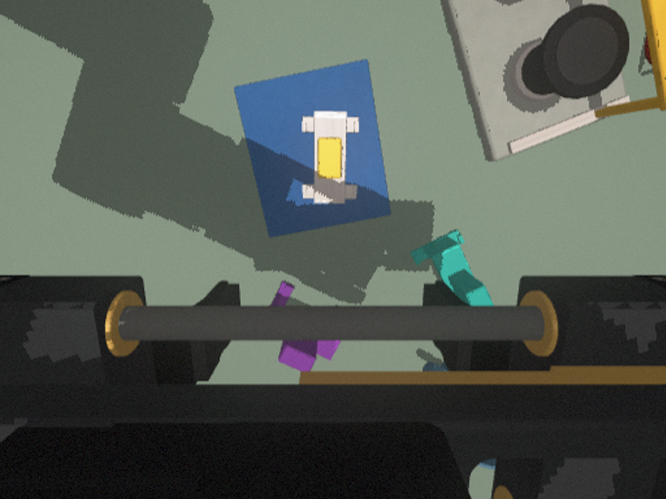

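The yellow-handled white puller is on the mat at (330,158), nearly aligned with the tool. The turquoise one at (455,270) and the purple one at (310,345) are decoys. I'll refine the handle centre.

```bash
cat >> h.py <<'E'
def handle(p,z,box):
    hsv=cv2.cvtColor(p["pixels"],cv2.COLOR_RGB2HSV); x0,y0,x1,y1=box
    m=np.zeros(hsv.shape[:2],np.uint8); m[y0:y1,x0:x1]=cv2.inRange(hsv,(18,110,110),(36,255,255))[y0:y1,x0:x1]
    q=np.argwhere(m)[:,::-1].astype(np.float32); r=cv2.minAreaRect(q); return len(q),r,ray(p,*r[0],z).round(4)
E
python3 - <<'E'
from h import *
p=wrist(); print(handle(p,.097,(220,90,290,150)))
o=robot.get_obs(); M=R.from_quat(o["tool_rot"]).as_matrix()
print(M.T@(handle(p,.097,(220,90,290,150))[2]-o["position"]))
E
```

```text
(554, ((253.5, 121.0), (30.0, 17.0), 90.0), array([ 0.4439, -0.1863,  0.097 ]))
[ 0.06830582 -0.00145414  0.1174926 ]
```

Call:
servo_tool:
  rows: [-1, 0.034, -0.0008, 0, 0, -1, 0.034, -0.0008, 0, 0, -0.2, 0, 0, 0.04, 0, -0.2, 0, 0, 0, 0, -0.2, 0, 0, 0, 0]

```text
time: 13.97
position: [0.4423, -0.1856, 0.1733]
tool_rot: [0.811, 0.584, -0.001, -0.002]
ft_force: [0.5, -0.2, 0.8]
grip_width: 0.0741
grip_force: 0.0
```

Call:
servo_tool:
  rows: [-0.2, 0, 0, 0.03, 0, -0.2, 0, 0, 0.03, 0, -0.2, 0, 0, 0.03, 0, -0.2, 0, 0, 0.03, 0, -0.2, 0, 0, 0, 0]

```text
time: 14.38
position: [0.4417, -0.1867, 0.0516]
tool_rot: [0.812, 0.583, -0.001, -0.003]
ft_force: [-1.0, 0.2, 0.2]
grip_width: 0.053
grip_force: 0.0
```

Call:
servo_tool:
  rows: [0.5, 0, 0, 0, 0, 0.9, 0, 0, 0, 0, 0.9, 0, 0, 0, 0, 0.9, 0, 0, 0, 0, 0.9, 0, 0, 0, 0]
  newtons: 40

```text
time: 14.8
position: [0.4444, -0.1873, 0.0562]
tool_rot: [0.812, 0.584, 0.001, 0.002]
ft_force: [0.2, 0.3, -0.4]
grip_width: 0.0264
grip_force: 0.0
```

Call:
servo_tool:
  rows: [0.9, 0, 0, 0, 0, 0.9, 0, 0, 0, 0, 0.9, 0, 0, 0, 0]

```text
time: 15.05
position: [0.444, -0.1869, 0.0556]
tool_rot: [0.812, 0.584, 0.0, 0.001]
ft_force: [-0.2, 0.5, 8.5]
grip_width: 0.018
grip_force: 39.9
```

Call:
servo_tool:
  rows: [0.9, 0, 0, -0.028, 0, 0.9, 0, 0, -0.03, 0, 0.9, 0, 0, 0, -5.5, 0.9, 0, 0, 0, -5.5, 0.9, 0, 0, 0, -5.5]

```text
time: 15.47
position: [0.4435, -0.1865, 0.1132]
tool_rot: [0.718, 0.696, 0.0, 0.0]
ft_force: [0.1, 0.6, -2.9]
grip_width: 0.018
grip_force: 39.9
```

Call:
servo_tool:
  rows: [0.9, 0, 0, 0, -5.5, 0.9, 0, 0.035, 0, 0, 0.9, 0, 0.035, 0, 0, 0.9, 0, 0.03, 0, 0, 0.9, 0, 0, 0, 0]

```text
time: 15.88
position: [0.5504, -0.1817, 0.1132]
tool_rot: [0.685, 0.729, 0.002, 0.005]
ft_force: [1.6, -0.5, -1.9]
grip_width: 0.0175
grip_force: 39.9
```

```bash
python3 - <<'E'
from h import *
o=robot.get_obs(); M=R.from_quat(o["tool_rot"]).as_matrix(); print(o["position"],np.arctan2(M[1,0],M[0,0]),o["time"],o["grip_width"])
t=robot.camera("top"); s=robot.camera("scene"); p=wrist()
for c in (t,s,p): places(c,["puller_mid","cap1_mid","cap3_mid","cap4_mid"])
a=cv2.resize(t["pixels"][130:280,190:350],None,fx=2.5,fy=2.5); b=cv2.resize(s["pixels"][130:280,190:350],None,fx=2.5,fy=2.5)
c=cv2.resize(p["pixels"],(400,300)); w=np.vstack([np.hstack([a,b])]); 
cv2.imwrite("pics/a1.png",w[:,:,::-1])
cv2.imwrite("pics/w4.png",p["pixels"][:,:,::-1])
E
```

```text
[ 0.5503694  -0.18168327  0.11323678] 1.633245803697437 15.8833 0.017542163310283052
puller_mid [([0.3613, -0.335, 0.0455], 0.94, [330, 288]), ([0.524, -0.3416, 0.0437], 0.58, [333, 223])]
cap1_mid []
cap3_mid [([0.6355, -0.0053, 0.0632], 0.74, [201, 174])]
cap4_mid [([0.6269, 0.0752, 0.0615], 0.65, [169, 177])]
puller_mid [([0.5432, -0.1823, 0.108], 0.76, [239, 180]), ([0.5272, -0.3431, 0.0487], 0.69, [183, 210]), ([0.3588, -0.3396, 0.0482], 0.66, [167, 180])]
cap1_mid [([0.6462, -0.1729, 0.0654], 0.8, [259, 211]), ([0.6271, 0.077, 0.0604], 0.43, [331, 185])]
cap3_mid [([0.6334, -0.0079, 0.0564], 0.86, [308, 195])]
cap4_mid [([0.6267, 0.074, 0.0586], 0.83, [330, 185]), ([0.6357, -0.0899, 0.0814], 0.72, [284, 196]), ([0.6358, -0.0086, 0.0367], 0.62, [308, 201])]
puller_mid [([0.5425, -0.1853, 0.1035], 0.82, [253, 235])]
cap1_mid [([0.6419, -0.1699, 0.0625], 0.55, [380, 204])]
cap3_mid []
cap4_mid []
```

View pics/a1.png

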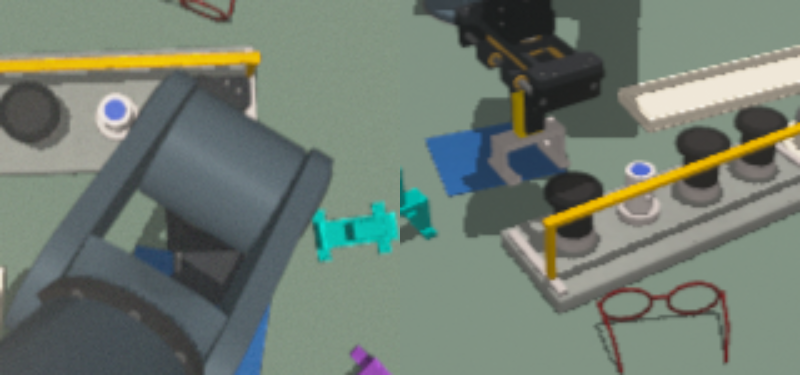

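View pics/w4.png

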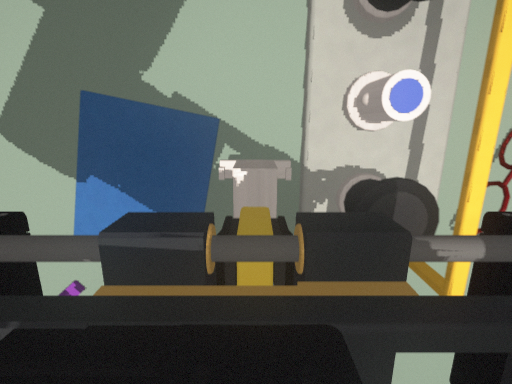

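The view shows the held puller's +y rail at rows 160–180 and column 255, with cap 1's flange centred near (398,217). The scene view confirms the stirrup hangs level in front of cap 1.

```bash
python3 - <<'E'
from h import *
p=wrist(); o=robot.get_obs(); M=R.from_quat(o["tool_rot"]).as_matrix()
tool=lambda X:(M.T@(X-o["position"])).round(4)
g=cv2.cvtColor(p["pixels"],cv2.COLOR_RGB2GRAY).astype(int)
print("rail col 230:",g[150:190,228].tolist()); print("col283",g[150:190,283].tolist())
print("bridge row195",g[195,225:290].tolist())
print("flange col 415",g[165:212,415].tolist()); print("row 205",g[205,340:446].tolist())
for r in (160,): print(tool(ray(p,255,r,.067)))
for c in ((398,217),): print(tool(ray(p,*c,.088)),ray(p,*c,.088))
m=(p["pixels"].max(2)<62).astype(np.uint8); m[:,:350]=0; m[213:]=0; m[:160]=0;m[:,445:]=0
E
```

```text
rail col 230: [169, 169, 169, 169, 168, 170, 168, 169, 172, 150, 191, 236, 244, 244, 244, 244, 242, 241, 240, 239, 240, 205, 145, 141, 143, 144, 145, 140, 118, 100, 102, 103, 102, 103, 105, 103, 102, 102, 104, 106]
col283 [169, 167, 138, 111, 106, 109, 109, 106, 109, 112, 130, 148, 155, 150, 153, 153, 155, 153, 152, 153, 150, 149, 148, 147, 148, 146, 150, 147, 129, 108, 104, 105, 101, 106, 107, 105, 102, 105, 107, 104]
bridge row195 [104, 101, 102, 106, 103, 103, 105, 105, 135, 143, 142, 145, 145, 143, 147, 146, 147, 149, 144, 146, 145, 144, 147, 143, 141, 142, 143, 142, 143, 142, 144, 140, 142, 142, 138, 145, 147, 143, 141, 142, 145, 148, 146, 145, 142, 144, 145, 145, 148, 147, 147, 142, 108, 104, 105, 106, 106, 105, 106, 102, 102, 106, 106, 103, 108]
flange col 415 [122, 124, 122, 124, 125, 123, 123, 123, 120, 123, 122, 120, 120, 120, 97, 66, 59, 62, 60, 59, 61, 64, 60, 60, 56, 56, 58, 57, 59, 66, 71, 70, 70, 70, 69, 71, 71, 68, 70, 70, 67, 70, 71, 69, 70, 69, 72]
row 205 [129, 139, 140, 141, 143, 59, 43, 40, 43, 40, 39, 39, 42, 42, 46, 41, 40, 41, 42, 45, 43, 45, 40, 43, 40, 41, 45, 45, 43, 43, 43, 44, 50, 51, 50, 50, 49, 50, 49, 48, 49, 51, 49, 48, 52, 49, 51, 48, 49, 49, 50, 49, 49, 45, 58, 59, 68, 69, 66, 68, 67, 68, 68, 68, 72, 70, 69, 69, 70, 70, 72, 71, 72, 71, 67, 67, 70, 70, 69, 71, 74, 69, 70, 73, 70, 67, 53, 59, 56, 57, 58, 55, 58, 57, 55, 56, 55, 57, 84, 166, 169, 170, 169, 169, 169, 171]
[ 0.0397 -0.0001  0.0456]
[0.002  0.1007 0.0246] [ 0.64372598 -0.1724803   0.088     ]
```

Call:
servo_tool:
  rows: [0.9, -0.0015, 0.025, 0, 0, 0.9, 0, 0.02, 0, 0, 0.9, 0, 0.015, 0, 0, 0.9, 0, 0.01, 0, 0, 0.9, 0, 0, 0, 0]

```text
time: 17.1
position: [0.6158, -0.178, 0.1127]
tool_rot: [0.685, 0.729, 0.001, 0.002]
ft_force: [1.0, -0.1, -1.7]
grip_width: 0.0177
grip_force: 39.9
```

Call:
servo_tool:
  rows: [0.9, 0, 0.01, 0, 0, 0.9, 0, 0.01, 0, 0, 0.9, 0, 0.01, 0, 0, 0.9, 0, 0, 0, 0, 0.9, 0, 0, 0, 0]

```text
time: 17.52
position: [0.6424, -0.1758, 0.1122]
tool_rot: [0.685, 0.728, -0.0, -0.001]
ft_force: [0.3, -0.5, -2.7]
grip_width: 0.018
grip_force: 4.2
```

The grip slackened for a moment, so I'll hold and regrip.

Call:
servo_tool:
  rows: [0.9, 0, 0, 0, 0, 0.9, 0, 0, 0, 0, 0.9, 0, 0, 0, 0, 0.9, 0, 0, 0, 0, 0.9, 0, 0, 0, 0]

```text
time: 17.93
position: [0.643, -0.176, 0.1126]
tool_rot: [0.685, 0.728, -0.0, -0.0]
ft_force: [-0.1, 0.2, -2.2]
grip_width: 0.0178
grip_force: 40.0
```

```bash
python3 - <<'E'
from h import *
o=robot.get_obs(); print(o["position"],o["ft_force"],o["grip_force"])
s=robot.camera("scene"); p=wrist()
places(s,["puller_mid","cap1_mid"])
a=cv2.resize(s["pixels"][150:250,205:335],None,fx=3,fy=3); b=cv2.resize(p["pixels"],(400,300))
cv2.imwrite("pics/a2.png",np.hstack([a,b])[:,:,::-1])
E
```

```text
[ 0.64297551 -0.17602599  0.11262358] [-0.10924272  0.22384664 -2.2393658 ] 39.99965724069625
puller_mid [([0.3586, -0.3396, 0.0497], 0.91, [167, 180]), ([0.6419, -0.1783, 0.1065], 0.84, [256, 198]), ([0.5243, -0.3446, 0.0431], 0.75, [183, 211])]
cap1_mid [([0.641, 0.0179, -0.0038], 0.58, [315, 210]), ([0.6425, -0.1733, 0.0671], 0.56, [258, 210]), ([0.6387, -0.0912, 0.0815], 0.16, [284, 196])]
```

View pics/a2.png

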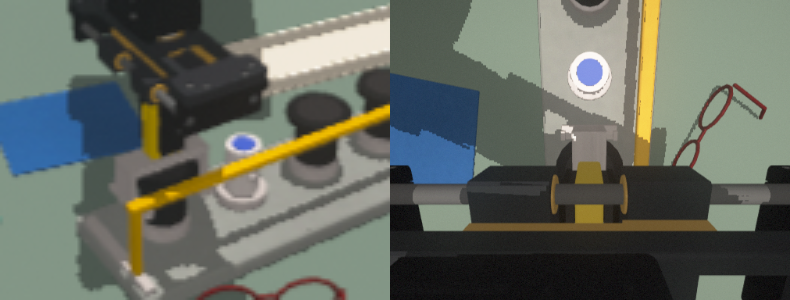

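The stirrup is round cap 1: the flange shows between its legs at (168,190), and the grip is back to 40 N. Now I'll lift.

Call:
servo_tool:
  rows: [0.9, 0, 0, -0.008, 0, 0.9, 0, 0, -0.008, 0, 0.9, 0, 0, -0.008, 0, 0.9, 0, 0, -0.008, 0, 0.9, 0, 0, -0.008, 0]
  newtons: 50

```text
time: 18.55
position: [0.6435, -0.176, 0.1538]
tool_rot: [0.685, 0.728, 0.0, 0.0]
ft_force: [-0.5, -0.9, -2.9]
grip_width: 0.0176
grip_force: 50.0
```

Call:
servo_tool:
  rows: [0.9, 0, 0, -0.01, 0, 0.9, 0, 0, -0.01, 0, 0.9, 0, 0, -0.01, 0, 0.9, 0, 0, -0.005, 0, 0.9, 0, 0, 0, 0]

```text
time: 18.97
position: [0.6445, -0.1765, 0.1901]
tool_rot: [0.685, 0.728, 0.001, 0.002]
ft_force: [-0.1, 0.4, -2.7]
grip_width: 0.0176
grip_force: 50.0
```

```bash
python3 - <<'E'
from h import *
o=robot.get_obs(); print(o["position"],o["ft_force"],o["grip_force"])
s=robot.camera("scene"); t=robot.camera("top")
places(s,["puller_mid","cap1_mid","tray_floor"]); places(t,["tray_floor"])
a=cv2.resize(s["pixels"][130:250,205:365],None,fx=3,fy=3)
cv2.imwrite("pics/a3.png",a[:,:,::-1])
hsv=cv2.cvtColor(t["pixels"],cv2.COLOR_RGB2HSV); r=robot.outline_of(t,"tray_floor")
if r:
    m=np.array(r[0]["region"]); q=np.argwhere(m)[:,::-1].astype(np.float32); b=cv2.boxPoints(cv2.minAreaRect(q)); W=np.array([ray(t,*c,.02) for c in b]); print(W.round(3),W.mean(0).round(3)); 
E
```

```text
[ 0.64446721 -0.17646514  0.19013058] [-0.05754998  0.40115108 -2.69805963] 49.99961835332215
puller_mid [([0.5254, -0.3431, 0.0452], 0.95, [183, 211]), ([0.3619, -0.3362, 0.0513], 0.74, [168, 179]), ([0.6422, -0.179, 0.1861], 0.66, [256, 172])]
cap1_mid [([0.6473, -0.1748, 0.1286], 0.75, [259, 192])]
tray_floor [([0.4428, 0.1956, 0.0038], 0.77, [324, 164])]
tray_floor [([0.4456, 0.1986, 0.006], 0.93, [124, 247]), ([0.6273, 0.1987, 0.0812], 0.16, [118, 174])]
[[0.409 0.363 0.02 ]
 [0.501 0.363 0.02 ]
 [0.488 0.152 0.02 ]
 [0.398 0.155 0.02 ]] [0.449 0.258 0.02 ]
```

View pics/a3.png

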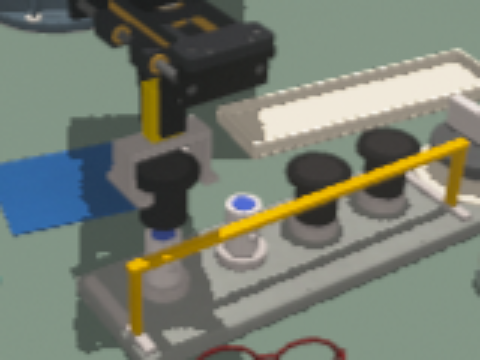

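Cap 1 has come up clear of its barrel and is held in the stirrup (bottom at about 0.10 m). I'll carry it to the tray.

Call:
servo_tool:
  rows: [0.9, 0, -0.01, 0, 0, 0.9, 0.01, -0.015, 0, 0, 0.9, 0.02, -0.02, 0, 0, 0.9, 0.022, -0.02, 0, 0, 0.9, 0.022, -0.02, 0, 0]

```text
time: 19.73
position: [0.5528, -0.1068, 0.1871]
tool_rot: [0.686, 0.728, -0.0, -0.0]
ft_force: [0.7, 0.8, -2.4]
grip_width: 0.0177
grip_force: 50.0
```

Call:
servo_tool:
  rows: [0.9, 0.022, -0.02, 0, 0, 0.9, 0.022, -0.02, 0, 0, 0.9, 0.022, -0.02, 0, 0, 0.9, 0.022, -0.016, 0, 0, 0.9, 0.022, -0.01, 0, 0]

```text
time: 20.15
position: [0.4588, -0.0016, 0.1873]
tool_rot: [0.685, 0.728, -0.001, -0.001]
ft_force: [-0.3, -0.5, -2.5]
grip_width: 0.0176
grip_force: 50.0
```

Call:
servo_tool:
  rows: [0.9, 0.022, -0.01, 0, 0, 0.9, 0.022, -0.007, 0, 0, 0.9, 0.022, 0, 0, 0, 0.9, 0.022, 0, 0, 0, 0.9, 0.014, 0, 0.01, 0]

```text
time: 20.57
position: [0.4392, 0.0998, 0.1789]
tool_rot: [0.685, 0.729, 0.002, 0.001]
ft_force: [0.8, 0.3, -2.0]
grip_width: 0.0177
grip_force: 50.0
```

Call:
servo_tool:
  rows: [0.9, 0, 0, 0.02, 0, 0.9, 0, 0, 0.02, 0, 0.9, 0, 0, 0.02, 0, 0.9, 0, 0, 0.015, 0, 0.9, 0, 0, 0, 0]

```text
time: 20.98
position: [0.4367, 0.0982, 0.1003]
tool_rot: [0.685, 0.728, -0.002, -0.002]
ft_force: [-0.4, 0.3, -1.9]
grip_width: 0.0173
grip_force: 50.0
```

```bash
python3 - <<'E'
from h import *
o=robot.get_obs(); print(o["position"],o["ft_force"],o["grip_force"],o["time"])
s=robot.camera("scene")
places(s,["puller_mid","cap1_mid","tray_floor"])
E
```

```text
[0.43666331 0.09815613 0.10034999] [-0.36735657  0.34472282 -1.85987312] 49.99960955232382 20.9833
puller_mid [([0.3595, -0.3398, 0.0491], 0.85, [167, 180]), ([0.5267, -0.3427, 0.0419], 0.67, [184, 212]), ([0.4332, 0.0963, 0.0937], 0.62, [301, 146])]
cap1_mid [([0.4381, 0.103, 0.0417], 0.62, [302, 160])]
tray_floor [([0.4416, 0.1988, 0.0034], 0.86, [324, 163])]
```

Call:
servo_tool:
  rows: [0.9, 0, 0, 0.006, 0, 0.9, 0, 0, 0.006, 0, 0.9, 0, 0, 0.005, 0, 0.9, 0, 0, 0, 0, 0.9, 0, 0, 0, 0]

```text
time: 21.6
position: [0.4379, 0.0981, 0.0852]
tool_rot: [0.685, 0.728, -0.0, -0.0]
ft_force: [-0.7, -0.1, -2.0]
grip_width: 0.0181
grip_force: 50.0
```

Call:
servo_tool:
  rows: [0.9, 0, 0.01, 0, 0, 0.9, 0, 0.01, 0, 0, 0.9, 0, 0.015, 0, 0, 0.9, 0, 0.02, 0, 0, 0.9, 0, 0.02, 0, 0]

```text
time: 22.02
position: [0.5153, 0.1028, 0.0859]
tool_rot: [0.685, 0.728, 0.001, 0.001]
ft_force: [-0.0, -0.7, -1.9]
grip_width: 0.0181
grip_force: 50.0
```

Call:
servo_tool:
  rows: [0.9, 0, 0.01, -0.01, 0, 0.9, 0, 0, -0.02, 0, 0.9, 0, 0, 0, 0]

```text
time: 22.27
position: [0.5277, 0.1033, 0.1183]
tool_rot: [0.685, 0.728, 0.003, 0.003]
ft_force: [-0.6, -0.0, -0.8]
grip_width: 0.0176
grip_force: 50.0
```

```bash
python3 - <<'E'
from h import *
o=robot.get_obs(); print(o["position"],o["ft_force"],o["grip_force"],o["time"])
s=robot.camera("scene"); t=robot.camera("top")
places(s,["puller_mid","cap1_mid","cap3_mid","cap4_mid","wheel_grip"]); places(t,["cap1_mid","cap3_mid","cap4_mid"])
a=cv2.resize(s["pixels"][100:250,230:430],None,fx=2.5,fy=2.5)
cv2.imwrite("pics/a4.png",a[:,:,::-1])
E
```

```text
[0.52766331 0.10333161 0.11832394] [-0.61237567 -0.03432254 -0.82890409] 49.99962097965181 22.2667
puller_mid [([0.5253, -0.3462, 0.0445], 0.85, [182, 211]), ([0.3596, -0.3352, 0.0482], 0.67, [168, 180]), ([0.5261, 0.1018, 0.1116], 0.55, [319, 153])]
cap1_mid [([0.4444, 0.102, 0.0368], 0.74, [303, 162])]
cap3_mid [([0.6328, -0.0044, 0.059], 0.6, [309, 193])]
cap4_mid [([0.626, 0.0783, 0.0601], 0.53, [331, 184]), ([0.6765, -0.0499, 0.0951], 0.24, [305, 195])]
wheel_grip [([0.6359, 0.2007, 0.0811], 0.83, [366, 170])]
cap1_mid [([0.4456, 0.1003, 0.0311], 0.62, [158, 249]), ([0.7773, -0.1524, -0.003], 0.57, [260, 128]), ([0.433, -0.1751, 0.0062], 0.34, [266, 256])]
cap3_mid [([0.6352, -0.0036, 0.0608], 0.77, [200, 175])]
cap4_mid [([0.626, 0.0781, 0.0614], 0.8, [168, 177])]
```

View pics/a4.png

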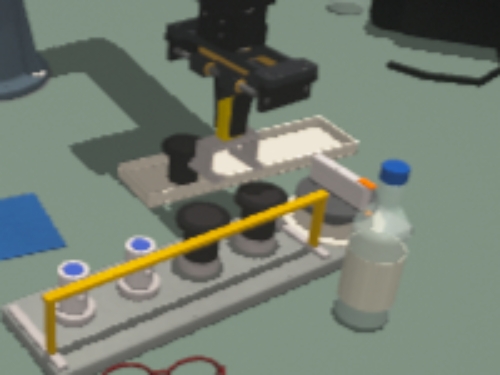

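Cap 1 stands upright in the tray at (183,158). Next I'll line up with cap 3.

Call:
servo_tool:
  rows: [0.9, -0.03, 0, 0, 0, 0.9, -0.035, -0.002, 0, 0, 0.9, -0.03, 0, 0.005, 0, 0.9, -0.02, 0, 0, 0, 0.9, 0, 0, 0, 0]

```text
time: 23.18
position: [0.5291, -0.0155, 0.1103]
tool_rot: [0.687, 0.727, -0.0, 0.001]
ft_force: [0.5, -0.3, -2.2]
grip_width: 0.0179
grip_force: 50.0
```

Call:
servo_tool:
  rows: [0.9, 0, 0, 0, 0, 0.9, 0, 0, 0, 0]

```text
time: 23.35
position: [0.5276, -0.0111, 0.1104]
tool_rot: [0.685, 0.728, -0.0, -0.001]
ft_force: [-0.2, -0.0, -2.0]
grip_width: 0.0174
grip_force: 50.0
```

```bash
cat >> h.py <<'E'
def capfit(p,zt=.088):
    o=robot.get_obs(); M=R.from_quat(o["tool_rot"]).as_matrix(); tool=lambda X:M.T@(X-o["position"])
    g=cv2.GaussianBlur(cv2.cvtColor(p["pixels"],cv2.COLOR_RGB2GRAY),(3,3),0).astype(int)
    best=None; f=np.array(p["intrinsics"])[0,0]
    C=M.T@(-R.from_rotvec(p["rvec"]).as_matrix().T@p["tvec"]-o["position"]); r=.031*f/abs((M@C+o["position"])[2]-zt)
    a=np.radians(np.arange(-85,20,5))
    for cu in np.arange(370,425,.5):
        for cv in np.arange(195,240,.5):
            S=0
            for k in a:
                u,v=cu+np.cos(k)*np.array([r-2.5,r+2.5]),cv+np.sin(k)*np.array([r-2.5,r+2.5])
                if v.max()>208 or v.min()<1: continue
                S+=min(60,g[int(round(v[1])),int(round(u[1]))]-g[int(round(v[0])),int(round(u[0]))])
            if best is None or S>best[0]: best=(S,cu,cv)
    return best,r,tool(ray(p,best[1],best[2],zt)).round(4),o["position"]
E
python3 - <<'E'
from h import *
p=wrist(); print(capfit(p)); places(p,["cap3_mid","puller_mid"]); cv2.imwrite("pics/w5.png",p["pixels"][:,:,::-1])
E
```

```text
((np.int64(837), np.float64(404.0), np.float64(221.5)), np.float64(46.86470833929496), array([-0.001 ,  0.1041,  0.0224]), array([ 0.52759543, -0.01073795,  0.11046309]))
cap3_mid [([0.6308, -0.0053, 0.0627], 0.67, [386, 210])]
puller_mid [([0.5263, -0.0121, 0.1054], 0.61, [253, 231])]
```

View pics/w5.png

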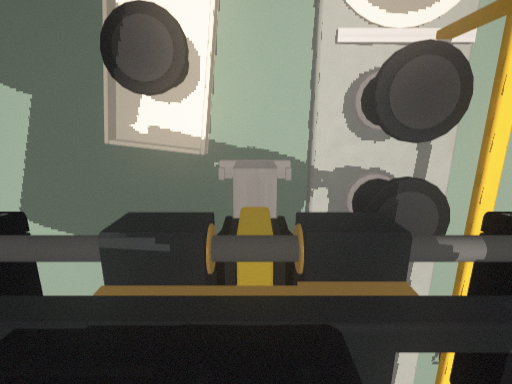

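Cap 3's flange is at (404,220) and the puller sits as before in the grip (rail at row 160). Cap 1 is in the tray at the upper left. I'll slide on.

Call:
servo_tool:
  rows: [0.9, -0.0015, 0.025, -0.002, 0, 0.9, 0, 0.02, 0, 0, 0.9, 0, 0.015, 0, 0, 0.9, 0, 0.01, 0, 0, 0.9, 0, 0, 0, 0]

```text
time: 23.92
position: [0.6007, -0.0079, 0.1128]
tool_rot: [0.685, 0.729, 0.001, 0.002]
ft_force: [0.6, -0.1, -2.1]
grip_width: 0.0181
grip_force: 50.0
```

Call:
servo_tool:
  rows: [0.9, 0, 0.012, 0, 0, 0.9, 0, 0.012, 0, 0, 0.9, 0, 0.0105, 0, 0, 0.9, 0, 0, 0, 0, 0.9, 0, 0, 0, 0]

```text
time: 24.33
position: [0.6314, -0.006, 0.1122]
tool_rot: [0.685, 0.729, -0.001, -0.001]
ft_force: [-1.1, -0.2, -1.0]
grip_width: 0.0176
grip_force: 50.0
```

Call:
servo_tool:
  rows: [0.9, 0, 0, -0.008, 0, 0.9, 0, 0, -0.008, 0, 0.9, 0, 0, -0.008, 0, 0.9, 0, 0, -0.008, 0, 0.9, 0, 0, -0.008, 0]

```text
time: 24.75
position: [0.6325, -0.0069, 0.1539]
tool_rot: [0.685, 0.728, 0.0, 0.0]
ft_force: [0.2, -0.3, -1.8]
grip_width: 0.0179
grip_force: 50.0
```

Call:
servo_tool:
  rows: [0.9, 0, 0, -0.01, 0, 0.9, 0, 0, -0.01, 0, 0.9, 0, 0, -0.01, 0, 0.9, 0, 0, -0.008, 0, 0.9, 0, 0, 0, 0]

```text
time: 25.17
position: [0.6342, -0.0071, 0.1936]
tool_rot: [0.685, 0.728, 0.002, 0.002]
ft_force: [0.5, -0.1, -2.9]
grip_width: 0.0179
grip_force: 50.0
```

```bash
python3 - <<'E'
from h import *
o=robot.get_obs(); print(o["position"],o["ft_force"],o["grip_force"],o["time"])
s=robot.camera("scene"); places(s,["puller_mid","cap3_mid"])
E
```

```text
[ 0.63416283 -0.00707815  0.19357758] [ 0.53726241 -0.1246486  -2.93440662] 49.99943487346172 25.1667
puller_mid [([0.6306, -0.0073, 0.1845], 0.93, [312, 155]), ([0.3629, -0.3387, 0.0482], 0.91, [168, 181]), ([0.5255, -0.3431, 0.0447], 0.84, [183, 211])]
cap3_mid [([0.6359, -0.0062, 0.1256], 0.7, [311, 174]), ([0.6427, 0.0203, -0.005], 0.17, [316, 211])]
```

Call:
servo_tool:
  rows: [0.9, 0, -0.01, 0, 0, 0.9, 0.01, -0.02, 0, 0, 0.9, 0.02, -0.02, 0, 0, 0.9, 0.022, -0.02, 0, 0, 0.9, 0.022, -0.02, 0, 0]

```text
time: 25.73
position: [0.5366, 0.062, 0.1897]
tool_rot: [0.686, 0.728, -0.001, -0.001]
ft_force: [-0.2, 0.6, -2.5]
grip_width: 0.0178
grip_force: 50.0
```

Call:
servo_tool:
  rows: [0.9, 0.022, -0.02, 0, 0, 0.9, 0.022, -0.02, 0, 0, 0.9, 0.022, -0.02, 0, 0, 0.9, 0.022, -0.017, 0, 0, 0.9, 0.022, -0.01, 0, 0]

```text
time: 26.15
position: [0.4411, 0.1668, 0.1898]
tool_rot: [0.685, 0.728, -0.002, -0.001]
ft_force: [0.9, 0.7, -2.8]
grip_width: 0.0175
grip_force: 50.0
```

Call:
servo_tool:
  rows: [0.9, 0.02, 0, 0, 0, 0.9, 0.012, 0, 0.01, 0, 0.9, 0, 0, 0.02, 0, 0.9, 0, 0, 0.02, 0, 0.9, 0, 0, 0.02, 0]

```text
time: 26.57
position: [0.4425, 0.1985, 0.1197]
tool_rot: [0.685, 0.729, 0.0, 0.0]
ft_force: [0.8, -0.0, -3.2]
grip_width: 0.0182
grip_force: 50.0
```

Call:
servo_tool:
  rows: [0.9, 0, 0, 0.015, 0, 0.9, 0, 0, 0.01, 0, 0.9, 0, 0, 0.008, 0, 0.9, 0, 0, 0.006, 0, 0.9, 0, 0, 0, 0]

```text
time: 26.98
position: [0.4421, 0.1979, 0.0805]
tool_rot: [0.685, 0.728, -0.001, -0.001]
ft_force: [-0.5, -0.9, -1.5]
grip_width: 0.0179
grip_force: 50.0
```

Call:
servo_tool:
  rows: [0.9, 0, 0, 0, 0, 0.9, 0, 0, 0, 0]

```text
time: 27.15
position: [0.4432, 0.1982, 0.082]
tool_rot: [0.685, 0.728, 0.001, 0.0]
ft_force: [0.3, 0.0, -2.4]
grip_width: 0.0177
grip_force: 50.0
```

```bash
python3 - <<'E'
from h import *
o=robot.get_obs(); print(o["position"],o["ft_force"],o["grip_force"],o["time"])
s=robot.camera("scene"); places(s,["puller_mid","cap3_mid","cap1_mid"])
E
```

```text
[0.44318611 0.19815666 0.08204675] [ 0.32373674  0.00928035 -2.3842487 ] 49.999569123610854 27.15
puller_mid [([0.3594, -0.3382, 0.048], 0.82, [168, 180]), ([0.5258, -0.3433, 0.0456], 0.79, [183, 211]), ([0.4438, 0.1926, 0.0775], 0.65, [326, 145])]
cap3_mid [([0.4444, 0.1992, 0.0266], 0.74, [326, 158])]
cap1_mid [([0.4387, 0.1016, 0.0393], 0.52, [302, 161])]
```

Call:
servo_tool:
  rows: [0.9, 0, 0.01, 0, 0, 0.9, 0, 0.015, 0, 0, 0.9, 0, 0.02, 0, 0, 0.9, 0, 0.02, 0, 0, 0.9, 0, 0.015, 0, 0]

```text
time: 27.77
position: [0.5257, 0.2031, 0.0821]
tool_rot: [0.685, 0.728, 0.001, 0.001]
ft_force: [0.3, 1.2, -1.2]
grip_width: 0.0177
grip_force: 50.0
```

Call:
servo_tool:
  rows: [0.9, 0, 0, -0.02, 0, 0.9, -0.02, 0, -0.0105, 0, 0.9, -0.035, -0.008, 0, 0, 0.9, -0.035, 0, 0, 0, 0.9, -0.03, 0, 0, 0]

```text
time: 28.18
position: [0.5224, 0.0811, 0.1126]
tool_rot: [0.685, 0.729, 0.0, 0.001]
ft_force: [0.9, -0.5, -1.8]
grip_width: 0.0178
grip_force: 50.0
```

Call:
servo_tool:
  rows: [0.9, -0.01, 0, 0, 0, 0.9, 0, 0, 0, 0, 0.9, 0, 0, 0, 0]

```text
time: 28.43
position: [0.523, 0.0726, 0.1122]
tool_rot: [0.686, 0.728, 0.0, -0.0]
ft_force: [-0.6, -0.0, -1.8]
grip_width: 0.0178
grip_force: 50.0
```

```bash
python3 - <<'E'
from h import *
p=wrist(); print(capfit(p)); places(p,["cap4_mid","puller_mid"])
o=robot.get_obs();print(o["position"],o["grip_force"]); s=robot.camera("scene"); places(s,["puller_mid","cap3_mid","cap1_mid"])
g=cv2.cvtColor(p["pixels"],cv2.COLOR_RGB2GRAY); print(g[150:185,230].tolist())
E
```

```text
((np.int64(877), np.float64(403.5), np.float64(219.0)), np.float64(46.417947169156875), array([-0.0003,  0.105 ,  0.0241]), array([0.52261262, 0.07333623, 0.11209482]))
cap4_mid [([0.6281, 0.0778, 0.0609], 0.87, [386, 209])]
puller_mid [([0.5218, 0.0681, 0.1049], 0.68, [253, 235])]
[0.52227681 0.07400318 0.1120021 ] 49.99958862550557
puller_mid [([0.5181, 0.0739, 0.1068], 0.7, [310, 155]), ([0.3624, -0.3399, 0.0485], 0.64, [167, 181]), ([0.5257, -0.3452, 0.0438], 0.57, [182, 212])]
cap3_mid [([0.4441, 0.1999, 0.0262], 0.55, [326, 158])]
cap1_mid [([0.6787, -0.0453, 0.0971], 0.6, [307, 195]), ([0.4449, 0.1026, 0.0357], 0.53, [303, 162])]
[147, 149, 121, 94, 95, 94, 91, 94, 94, 99, 116, 124, 130, 129, 133, 130, 128, 131, 127, 126, 128, 124, 125, 122, 125, 125, 123, 125, 107, 93, 92, 90, 89, 90, 92]
```

Call:
servo_tool:
  rows: [0.9, -0.001, 0.025, 0, 0, 0.9, 0, 0.02, 0, 0, 0.9, 0, 0.015, 0, 0, 0.9, 0, 0.01, 0, 0, 0.9, 0, 0, 0, 0]

```text
time: 29.2
position: [0.5952, 0.0764, 0.1122]
tool_rot: [0.685, 0.729, 0.001, 0.002]
ft_force: [0.5, -0.1, -1.3]
grip_width: 0.0176
grip_force: 50.0
```

Call:
servo_tool:
  rows: [0.9, 0, 0.012, 0, 0, 0.9, 0, 0.012, 0, 0, 0.9, 0, 0.011, 0, 0, 0.9, 0, 0, 0, 0, 0.9, 0, 0, 0, 0]

```text
time: 29.62
position: [0.6262, 0.0784, 0.1117]
tool_rot: [0.685, 0.728, -0.001, -0.001]
ft_force: [-0.5, 0.8, -2.9]
grip_width: 0.0178
grip_force: 50.0
```

Call:
servo_tool:
  rows: [0.9, 0, 0, -0.008, 0, 0.9, 0, 0, -0.008, 0, 0.9, 0, 0, -0.008, 0, 0.9, 0, 0, -0.008, 0, 0.9, 0, 0, -0.008, 0]

```text
time: 30.03
position: [0.6271, 0.0781, 0.1532]
tool_rot: [0.685, 0.728, 0.0, 0.0]
ft_force: [0.2, -0.1, -2.2]
grip_width: 0.0178
grip_force: 50.0
```

Call:
servo_tool:
  rows: [0.9, 0, 0, -0.01, 0, 0.9, 0, 0, -0.01, 0, 0.9, 0, 0, -0.01, 0, 0.9, 0, 0, -0.01, 0, 0.9, 0, 0, 0, 0]

```text
time: 30.45
position: [0.6293, 0.078, 0.1955]
tool_rot: [0.685, 0.728, 0.002, 0.002]
ft_force: [0.2, -0.6, -2.3]
grip_width: 0.0173
grip_force: 50.0
```

```bash
python3 - <<'E'
from h import *
o=robot.get_obs(); print(o["position"],o["ft_force"],o["grip_force"],o["time"])
s=robot.camera("scene"); places(s,["puller_mid","cap4_mid","bottle","wheel_grip"])
E
```

```text
[0.62929941 0.07799812 0.19550568] [ 0.20569796 -0.59415265 -2.34466092] 49.99952609650791 30.45
puller_mid [([0.362, -0.3385, 0.0505], 0.97, [168, 180]), ([0.6286, 0.0731, 0.1894], 0.8, [336, 146]), ([0.5257, -0.3457, 0.0466], 0.68, [182, 211])]
cap4_mid [([0.6312, 0.0753, 0.1299], 0.58, [334, 165])]
bottle [([0.7706, 0.1195, -0.0009], 0.77, [372, 224]), ([0.6441, -0.1763, 0.08], 0.51, [258, 207])]
wheel_grip [([0.6333, 0.199, 0.0791], 0.69, [365, 170])]
```

Call:
servo_tool:
  rows: [0.9, 0, -0.01, 0, 0, 0.9, 0.01, -0.02, 0, 0, 0.9, 0.02, -0.02, 0, 0, 0.9, 0.022, -0.02, 0, 0, 0.9, 0.022, -0.02, 0, 0]

```text
time: 31.12
position: [0.5316, 0.1467, 0.1912]
tool_rot: [0.686, 0.728, -0.001, -0.001]
ft_force: [0.2, 1.1, -2.4]
grip_width: 0.0176
grip_force: 50.0
```

Call:
servo_tool:
  rows: [0.9, 0.022, -0.02, 0, 0, 0.9, 0.022, -0.02, 0, 0, 0.9, 0.022, -0.016, 0, 0, 0.9, 0.022, -0.012, 0, 0, 0.9, 0.022, -0.008, 0, 0]

```text
time: 31.53
position: [0.448, 0.2522, 0.1914]
tool_rot: [0.685, 0.728, -0.001, -0.001]
ft_force: [-0.4, -0.2, -2.1]
grip_width: 0.0178
grip_force: 50.0
```

Call:
servo_tool:
  rows: [0.9, 0.022, 0, 0, 0, 0.9, 0.015, 0, 0, 0, 0.9, 0.01, 0, 0.01, 0, 0.9, 0, 0, 0.02, 0, 0.9, 0, 0, 0.02, 0]

```text
time: 31.95
position: [0.4479, 0.2993, 0.1412]
tool_rot: [0.685, 0.729, 0.001, 0.0]
ft_force: [0.6, -0.8, -3.2]
grip_width: 0.0177
grip_force: 50.0
```

Call:
servo_tool:
  rows: [0.9, 0, 0, 0.02, 0, 0.9, 0, 0, 0.015, 0, 0.9, 0, 0, 0.01, 0, 0.9, 0, 0, 0.008, 0, 0.9, 0, 0, 0.006, 0]

```text
time: 32.37
position: [0.4476, 0.2983, 0.0819]
tool_rot: [0.685, 0.728, -0.0, -0.0]
ft_force: [-0.5, 1.0, -1.5]
grip_width: 0.0178
grip_force: 50.0
```

Call:
servo_tool:
  rows: [0.9, 0, 0, 0, 0, 0.9, 0, 0, 0, 0, 0.9, 0, 0, 0, 0]

```text
time: 32.62
position: [0.4482, 0.2988, 0.0838]
tool_rot: [0.685, 0.728, 0.001, 0.0]
ft_force: [-0.3, -0.5, -1.9]
grip_width: 0.0177
grip_force: 50.0
```

```bash
python3 - <<'E'
from h import *
o=robot.get_obs(); print(o["position"],o["ft_force"],o["grip_force"],o["time"])
s=robot.camera("scene"); places(s,["puller_mid","cap3_mid","cap1_mid"],5)
E
```

```text
[0.44822328 0.29875521 0.08375283] [-0.30437047 -0.47989174 -1.94785237] 49.999662386253476 32.6167
puller_mid [([0.3614, -0.3382, 0.0479], 0.79, [168, 181]), ([0.4459, 0.2987, 0.0785], 0.73, [350, 139]), ([0.5261, -0.3455, 0.0426], 0.56, [182, 212]), ([0.6802, -0.0472, 0.0938], 0.47, [307, 196])]
cap3_mid [([0.443, 0.1986, 0.0241], 0.49, [325, 158])]
cap1_mid [([0.4423, 0.1035, 0.0343], 0.6, [303, 162]), ([0.4288, -0.1738, 0.0029], 0.23, [227, 189]), ([0.4479, 0.3, 0.0795], 0.21, [351, 139])]
```

Call:
servo_tool:
  rows: [0.9, 0, 0.01, 0, 0, 0.9, 0, 0.015, 0, 0, 0.9, 0, 0.02, 0, 0, 0.9, 0, 0.02, 0, 0, 0.9, 0, 0.02, 0, 0]

```text
time: 33.23
position: [0.5342, 0.3039, 0.0834]
tool_rot: [0.685, 0.728, 0.001, 0.0]
ft_force: [-0.3, -0.5, -2.6]
grip_width: 0.0177
grip_force: 50.0
```

Call:
servo_tool:
  rows: [0.9, 0, 0, -0.02, 0, 0.9, 0, 0, -0.03, 0, 0.9, -0.02, -0.004, -0.03, 0, 0.9, -0.034, -0.0095, 0, 0, 0.9, -0.034, -0.0095, 0, 0]

```text
time: 33.65
position: [0.5176, 0.2146, 0.1657]
tool_rot: [0.684, 0.729, 0.003, 0.002]
ft_force: [-0.6, -0.8, -1.7]
grip_width: 0.0175
grip_force: 50.0
```

Call:
servo_tool:
  rows: [0.9, -0.034, -0.0095, 0, 0, 0.9, -0.034, -0.0095, 0, 0, 0.9, -0.034, -0.0095, 0, 0, 0.9, -0.034, -0.0095, 0, 0, 0.9, -0.034, -0.0095, 0, 0]

```text
time: 34.07
position: [0.4781, 0.0401, 0.1635]
tool_rot: [0.685, 0.728, 0.0, 0.001]
ft_force: [0.8, -0.2, -3.1]
grip_width: 0.0178
grip_force: 50.0
```

Call:
servo_tool:
  rows: [0.9, -0.034, -0.0095, 0, 0, 0.9, -0.034, -0.0095, 0, 0, 0.9, -0.034, -0.0095, 0, 0, 0.9, -0.034, -0.0095, 0, 0, 0.9, -0.034, -0.0095, 0, 0]

```text
time: 34.48
position: [0.4408, -0.133, 0.1636]
tool_rot: [0.685, 0.728, 0.0, 0.001]
ft_force: [1.2, 0.2, -2.1]
grip_width: 0.0178
grip_force: 50.0
```

Call:
servo_tool:
  rows: [0.9, -0.034, -0.0095, 0, 0, 0.9, -0.011, -0.0045, 0, 0, 0.9, 0, 0, 0, 0, 0.9, 0, 0, 0, 0]

```text
time: 34.82
position: [0.4296, -0.1775, 0.1633]
tool_rot: [0.686, 0.727, 0.0, 0.0]
ft_force: [-0.9, 0.0, -2.0]
grip_width: 0.0175
grip_force: 50.0
```

```bash
python3 - <<'E'
from h import *
o=robot.get_obs(); print(o["position"],o["ft_force"],o["grip_force"],o["time"])
p=wrist(); s=robot.camera("scene"); t=robot.camera("top"); places(s,["puller_mid","mat_top"]);places(p,["puller_mid","mat_top"])
places(t,["cap1_mid","cap3_mid","cap4_mid","wheel_grip","mat_top"],5)
c=cv2.resize(t["pixels"][100:300,50:310],None,fx=1.5,fy=1.5); b=cv2.resize(p["pixels"],(400,300))
cv2.imwrite("pics/a6.png",np.hstack([c,b])[:,:,::-1])
E
```

```text
[ 0.42960331 -0.17748807  0.1632741 ] [-0.87177741  0.00631611 -2.03707334] 49.99959220178425 34.8167
puller_mid [([0.4287, -0.1783, 0.1579], 0.96, [222, 146]), ([0.3596, -0.3366, 0.049], 0.82, [168, 180]), ([0.5262, -0.3424, 0.0449], 0.57, [183, 211])]
mat_top [([0.429, -0.1779, 0.0031], 0.55, [225, 190]), ([0.4466, 0.2935, 0.0267], 0.39, [347, 152])]
puller_mid [([0.4278, -0.1827, 0.155], 0.85, [251, 235])]
mat_top []
cap1_mid [([0.7769, -0.1484, -0.0035], 0.73, [259, 128]), ([0.4442, 0.0999, 0.0279], 0.56, [159, 249])]
cap3_mid [([0.4429, 0.2004, 0.0291], 0.62, [120, 248])]
cap4_mid [([0.4493, 0.2944, 0.0327], 0.75, [83, 245])]
wheel_grip [([0.6291, 0.1995, 0.0762], 0.59, [118, 174])]
mat_top []
```

View pics/a6.png

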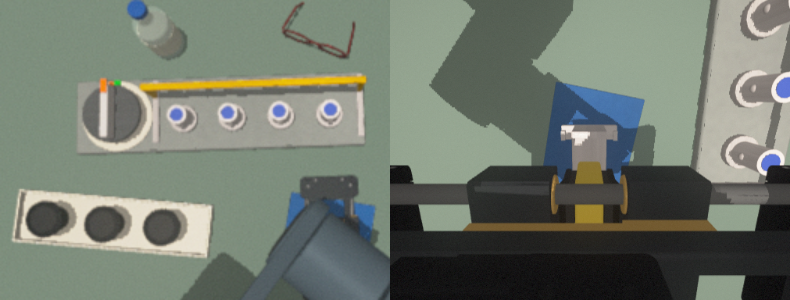

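All three caps stand in the tray at (47,218), (104,223) and (162,227), and the pointer is at the mark. The puller is above the middle of the mat, so I'll lower it.

Call:
servo_tool:
  rows: [0.9, 0.001, 0.001, 0.025, 0, 0.9, 0, 0, 0.03, 0, 0.9, 0, 0, 0.025, 0, 0.9, 0, 0, 0.012, 0, 0.9, 0, 0, 0.006, 0]

```text
time: 35.83
position: [0.4294, -0.1748, 0.0632]
tool_rot: [0.685, 0.728, -0.0, -0.002]
ft_force: [-0.3, 0.1, -2.8]
grip_width: 0.0177
grip_force: 50.0
```

Call:
servo_tool:
  rows: [0.9, 0, 0, 0.004, 0, 0.9, 0, 0, 0.002, 0, 0.9, 0, 0, 0.002, 0, 0.9, 0, 0, 0, 0, 0.9, 0, 0, 0, 0]

```text
time: 36.25
position: [0.4308, -0.1757, 0.0577]
tool_rot: [0.685, 0.728, 0.0, 0.001]
ft_force: [-0.5, 0.5, -2.5]
grip_width: 0.0176
grip_force: 50.0
```

Call:
servo_tool:
  rows: [0.9, 0, 0, 0.001, 0, 0.9, 0, 0, 0.001, 0, 0.9, 0, 0, 0, 0, 0.9, 0, 0, 0, 0]

```text
time: 36.58
position: [0.4307, -0.1756, 0.0556]
tool_rot: [0.685, 0.728, 0.0, 0.001]
ft_force: [0.5, 0.7, 3.8]
grip_width: 0.0176
grip_force: 50.0
```

Call:
servo_tool:
  rows: [0.9, 0, 0, 0.001, 0, 0.9, 0, 0, 0, 0, 0.9, 0, 0, 0, 0]

```text
time: 36.83
position: [0.4307, -0.1756, 0.0556]
tool_rot: [0.685, 0.728, 0.0, 0.001]
ft_force: [-0.8, 1.2, 14.2]
grip_width: 0.0176
grip_force: 50.0
```

The feet are on the mat, so I'll release slowly, rise straight up and back off.

Call:
servo_tool:
  rows: [0.5, 0, 0, -0.001, 0, 0.3, 0, 0, 0, 0, 0.1, 0, 0, 0, 0, 0, 0, 0, 0, 0, -0.2, 0, 0, 0, 0]
  newtons: 5

```text
time: 37.25
position: [0.4302, -0.1753, 0.0548]
tool_rot: [0.685, 0.728, -0.0, -0.0]
ft_force: [0.9, 0.4, -0.3]
grip_width: 0.0408
grip_force: 0.0
```

Call:
servo_tool:
  rows: [-0.3, 0, 0, 0, 0, -0.3, 0, 0, -0.01, 0, -0.3, 0, 0, -0.03, 0, -0.3, 0, 0, -0.035, 0, -0.3, 0, 0, -0.035, 0]

```text
time: 37.67
position: [0.4295, -0.1749, 0.1655]
tool_rot: [0.685, 0.728, -0.0, -0.002]
ft_force: [0.7, -0.1, -1.1]
grip_width: 0.0559
grip_force: 0.0
```

Call:
servo_tool:
  rows: [-0.3, 0, 0, -0.03, 0, -0.3, -0.035, 0, -0.02, 0, -0.3, -0.035, 0, 0, 0, -0.3, -0.01, 0, 0, 0, -0.3, 0, 0, 0, 0]

```text
time: 38.08
position: [0.4358, -0.2581, 0.2154]
tool_rot: [0.686, 0.727, -0.0, 0.001]
ft_force: [0.8, 0.9, 0.7]
grip_width: 0.0563
grip_force: 0.0
```

```bash
python3 - <<'E'
from h import *
p=wrist(); s=robot.camera("scene"); t=robot.camera("top"); places(s,["puller_mid","mat_top","wheel_grip","mug","bottle","glasses"]);places(p,["puller_mid","mat_top"])
print(robot.get_obs()["position"],robot.get_obs()["time"])
c=cv2.resize(s["pixels"][90:280,110:410],None,fx=1.33,fy=1.33); b=cv2.resize(p["pixels"],(400,300)); c=cv2.copyMakeBorder(c,0,max(0,300-c.shape[0]),0,0,0)
cv2.imwrite("pics/a7.png",np.hstack([c,b])[:,:,::-1])
E
```

```text
puller_mid [([0.3594, -0.3375, 0.0482], 0.94, [168, 180]), ([0.4087, -0.1948, 0.0529], 0.69, [217, 175]), ([0.525, -0.3457, 0.0466], 0.63, [182, 211])]
mat_top [([0.4309, -0.1773, 0.0039], 0.9, [226, 190])]
wheel_grip [([0.636, 0.2022, 0.0774], 0.62, [367, 171])]
mug [([0.514, -0.4754, 0.0003], 0.79, [136, 236])]
bottle [([0.7689, 0.1213, -0.0026], 0.64, [372, 224]), ([0.4439, 0.1973, 0.0267], 0.16, [325, 158])]
glasses [([0.7746, -0.1456, -0.001], 0.75, [293, 257])]
puller_mid [([0.403, -0.1996, 0.0464], 0.78, [229, 128]), ([0.3606, -0.3357, 0.052], 0.76, [191, 237]), ([0.6358, -0.0896, 0.0812], 0.43, [474, 24])]
mat_top [([0.433, -0.1733, 0.005], 0.76, [256, 107])]
[ 0.43522157 -0.25472373  0.2149832 ] 38.6333
```

View pics/a7.png

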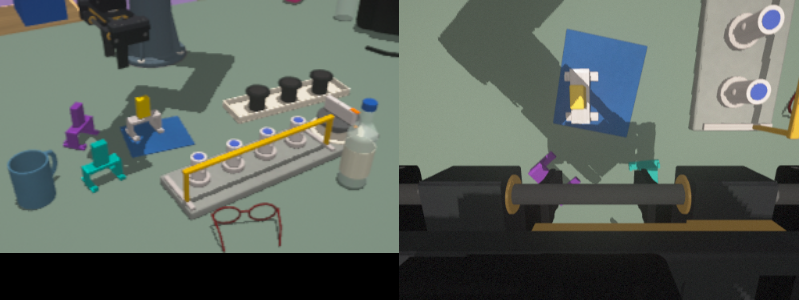

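The puller was knocked about 3 cm off after I released it. It now stands near (0.405,-0.197), at (578,97) in the wrist half. I'll measure it and move it back.

```bash
python3 - <<'E'
from h import *
p=wrist(); o=robot.get_obs(); M=R.from_quat(o["tool_rot"]).as_matrix(); tool=lambda X:(M.T@(X-o["position"])).round(4)
n,r,X=handle(p,.097,(205,95,255,150)); print(n,r,X,tool(X),"mat",tool(np.array([.431,-.1765,0])))
cv2.imwrite("pics/w8.png",cv2.resize(p["pixels"][60:180,180:340],None,fx=4,fy=4)[:,:,::-1])
E
```

```text
592 ((229.5, 128.5), (29.0, 19.0), 90.0) [ 0.4067 -0.1951  0.097 ] [ 0.0614 -0.0248  0.118 ] mat [0.0785 0.0006 0.215 ]
```

View pics/w8.png

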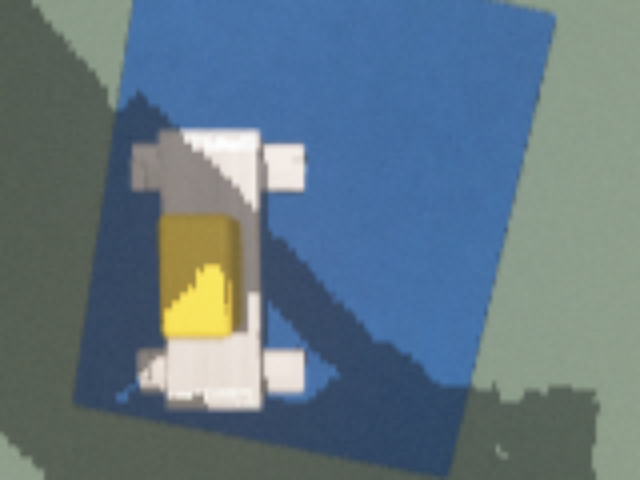

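The puller stands upright and aligned with the tool; the handle centre is at crop (198,275). I'll regrasp it.

Call:
servo_tool:
  rows: [-0.2, 0.031, -0.0125, 0, 0, -0.2, 0.0305, -0.0125, 0, 0, -0.2, 0, 0, 0, 0, -0.2, 0, 0, 0.03, 0, -0.2, 0, 0, 0.01, 0]

```text
time: 39.1
position: [0.4058, -0.1944, 0.1739]
tool_rot: [0.685, 0.729, -0.0, -0.001]
ft_force: [0.7, 0.4, -0.5]
grip_width: 0.0526
grip_force: 0.0
```

Call:
servo_tool:
  rows: [-0.2, 0, 0, 0.03, 0, -0.2, 0, 0, 0.03, 0, -0.2, 0, 0, 0.03, 0, -0.2, 0, 0, 0.028, 0, -0.2, 0, 0, 0, 0]

```text
time: 39.52
position: [0.4043, -0.1937, 0.0531]
tool_rot: [0.685, 0.728, -0.0, -0.005]
ft_force: [-0.4, 0.5, 0.3]
grip_width: 0.052
grip_force: 0.0
```

Call:
servo_tool:
  rows: [0.3, 0, 0, 0, 0, 0.9, 0, 0, 0, 0, 0.9, 0, 0, 0, 0, 0.9, 0, 0, 0, 0, 0.9, 0, 0, 0, 0]
  newtons: 40

```text
time: 39.93
position: [0.4073, -0.196, 0.0585]
tool_rot: [0.685, 0.728, 0.0, 0.002]
ft_force: [0.3, -0.4, 0.1]
grip_width: 0.0272
grip_force: 0.0
```

Call:
servo_tool:
  rows: [0.9, 0, 0, 0, 0, 0.9, 0, 0, 0, 0, 0.9, 0, 0, 0, 0, 0.9, 0, 0, 0, 0]

```text
time: 40.27
position: [0.4067, -0.1956, 0.0577]
tool_rot: [0.685, 0.728, 0.0, 0.0]
ft_force: [-0.8, 0.0, 6.5]
grip_width: 0.0177
grip_force: 40.0
```

Call:
servo_tool:
  rows: [0.9, 0, 0, -0.012, 0, 0.9, 0.009, 0.013, 0, 0, 0.9, 0.0085, 0.0125, 0, 0, 0.9, 0, 0, 0, 0, 0.9, 0, 0, 0.006, 0]

```text
time: 40.68
position: [0.4316, -0.1764, 0.0634]
tool_rot: [0.685, 0.729, 0.0, 0.001]
ft_force: [0.1, -0.2, -2.1]
grip_width: 0.0177
grip_force: 40.0
```

Call:
servo_tool:
  rows: [0.9, 0, 0, 0.004, 0, 0.9, 0, 0, 0.0015, 0, 0.9, 0, 0, 0, 0, 0.9, 0, 0, 0.001, 0, 0.9, 0, 0, 0, 0]

```text
time: 41.1
position: [0.43, -0.1761, 0.0577]
tool_rot: [0.686, 0.728, 0.0, -0.0]
ft_force: [-1.4, 3.0, 17.1]
grip_width: 0.0173
grip_force: 40.0
```

Call:
servo_tool:
  rows: [0.9, 0, 0, 0, 0, 0.9, 0, 0, 0, 0]

```text
time: 41.27
position: [0.43, -0.1761, 0.0577]
tool_rot: [0.686, 0.728, 0.0, -0.0]
ft_force: [-1.9, 3.5, 16.8]
grip_width: 0.0178
grip_force: 40.0
```

Call:
servo_tool:
  rows: [0.5, 0, 0, -0.0012, 0, 0.3, 0, 0, 0, 0, 0.1, 0, 0, 0, 0, 0, 0, 0, 0, 0, -0.2, 0, 0, 0, 0]
  newtons: 5

```text
time: 41.68
position: [0.4306, -0.1764, 0.0574]
tool_rot: [0.685, 0.728, -0.0, -0.0]
ft_force: [-0.9, -0.1, -0.1]
grip_width: 0.041
grip_force: 0.0
```

Call:
servo_tool:
  rows: [-0.3, 0, 0, 0, 0, -0.3, 0, 0, -0.01, 0, -0.3, 0, 0, -0.03, 0, -0.3, 0, 0, -0.035, 0, -0.3, 0, 0, -0.035, 0]

```text
time: 42.1
position: [0.4301, -0.1758, 0.1682]
tool_rot: [0.685, 0.728, -0.0, -0.002]
ft_force: [-0.3, 0.2, -0.4]
grip_width: 0.0563
grip_force: 0.0
```

Call:
servo_tool:
  rows: [-0.3, 0, 0, -0.03, 0, -0.3, -0.035, 0, -0.02, 0, -0.3, -0.035, 0, 0, 0, -0.3, -0.01, 0, 0, 0, -0.3, 0, 0, 0, 0]

```text
time: 42.52
position: [0.4364, -0.2591, 0.2181]
tool_rot: [0.686, 0.727, -0.0, 0.001]
ft_force: [1.1, 1.0, 0.2]
grip_width: 0.0564
grip_force: 0.0
```

Call:
servo_tool:
  rows: [-0.3, 0, 0, 0, 0, -0.3, 0, 0, 0, 0, -0.3, 0, 0, 0, 0, -0.3, 0, 0, 0, 0, -0.3, 0, 0, 0, 0]

```text
time: 42.93
position: [0.4356, -0.2551, 0.2174]
tool_rot: [0.685, 0.729, 0.0, -0.001]
ft_force: [0.2, 0.3, 0.0]
grip_width: 0.0568
grip_force: 0.0
```

```bash
python3 - <<'E'
from h import *
p=wrist(); s=robot.camera("scene"); places(s,["puller_mid","mat_top","cap1_mid","cap3_mid","cap4_mid"]);places(p,["puller_mid","mat_top"])
print(handle(p,.097,(225,95,285,140)))
E
```

```text
puller_mid [([0.5274, -0.3421, 0.0444], 0.98, [184, 211]), ([0.3623, -0.3368, 0.0492], 0.93, [168, 180]), ([0.4271, -0.1782, 0.0519], 0.76, [224, 176])]
mat_top [([0.4342, -0.1756, 0.0064], 0.62, [227, 190])]
cap1_mid [([0.4445, 0.1014, 0.0359], 0.63, [303, 162])]
cap3_mid [([0.6396, 0.2003, 0.0796], 0.68, [367, 171]), ([0.4423, 0.1976, 0.0249], 0.52, [325, 158]), ([0.4324, -0.1739, 0.004], 0.32, [227, 190])]
cap4_mid [([0.4483, 0.2968, 0.0268], 0.78, [348, 152])]
puller_mid [([0.4299, -0.1769, 0.0471], 0.88, [254, 112]), ([0.362, -0.3373, 0.0506], 0.62, [192, 240])]
mat_top [([0.4316, -0.1777, 0.0068], 0.82, [255, 114])]
(548, ((254.0, 110.0), (30.0, 18.0), 90.0), array([ 0.4298, -0.1765,  0.097 ]))
```

The puller is upright within about 2 mm of the mat's centre, and all the caps are in the tray. Handing in.

```bash
python3 -c "
from rig import robot; print(robot.hand_in())"
```

```text
the job is handed in; nothing more can be done
None
```

I handed the job in: the wheel is at the mark, caps 1, 3 and 4 (barrel 2 was bare) are in the tray, the puller stands upright mid-mat after I re-centred it following a knock, and the mug, bottle and glasses weren't touched.

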